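# Put the slab templates away and zero the batch counter

## Robot

A 6-joint arm with a two-finger parallel gripper is mounted at the origin on the work surface. World frame = base frame: x ahead of the robot, y to its left, z up, the work surface at z = 0. Lengths are in m, angles in rad, forces in N, time in s.
With the tool pointing down it reaches from about 0.425 to 0.95 m from the base axis. Payload 3.5 kg.
Tool frame: the origin (TCP) lies between the finger pads; the fingertips stand 14 mm ahead of it and the grasp point (between the pads) lies 5 mm behind it; z points along the fingers, y is the line along which they close (so a half turn about z gives the same grasp; the last joint's range is limited). The gripper opens to 85 mm and grips with 20 to 120 N. Pads are 22 mm wide; open, the fingers measure 114 mm over their backs; the gripper's body (76 mm by 85 mm) begins 54 mm behind the grasp point. The pads swing forward as they close: fully open they stand 13 mm farther back than shut.
Start: joints at [-1.483, 0.286, 1.577, -0, 1.279, -0.15], TCP at [0.159, -0.656, 0.215] pointing down, gripper open.
Joint ranges: [-2.77, 2.77], [-0.9, 2.22], [0.21, 2.48], [-1.53, 4.67], [0.24, 2.81], [-2.84, 2.84]. Speed limits (rad/s): [2.79, 2.79, 3.14, 3.14, 3.14, 3.14].

## Interface

Orientations are given as a unit quaternion [x, y, z, w].
In Python, from plant import * gives the robot as it stands.
- The arm moves only by the tool step_arm, never from a script. Its argument "commands" is a list of rows, each an object of numbers: "gripper": the gripper's target within -1 to 1 (shut at 1, half-way at 0, fully open at -1); "x", "y", "z": the shift along the tool's x, y, z in mm; "spin": the turn about the tool's z in degrees. A call has exactly 10 rows; each row shifts and turns the commanded pose from where the row before left it, along the tool's axes as they then stand; what a row does not reach is not made up. A row lasts 1/10 s, in which the tool goes at most 50 mm and 8.59 degrees, less where a joint would pass 70% of its speed; a pose out of reach is approached as far as the arm can. A call with a gripper value outside its range is refused whole. The fingers move at their own pace and stop on an object; "force" is the grip in N (left out, the last holds). Time passes only in rows, so rows that do not move let the fingers close, or fill a call up. It gives the time, the measured TCP pose, the force, the opening and the grip force at its end, in the units of the state.
- get_state(): the state, without advancing time (a new reading comes with each control period).
- read_camera(name): name is "scene" or "top" or "wrist"; returns a dict with "color" (400x640x3 uint8, red, green, blue), "z_map" (400x640 float32, m along the optical axis (not along the pixel's ray), 0 where there is no reading), "fx", "fy", "cx", "cy" (pixels), "eye" and "attitude" of the camera in the world; the wrist camera has in their place "mount" (4x4, takes a point from camera to tool coordinates, whose origin is the TCP and whose axes are the flange's). Camera axes: x right, y up, looking along -z (the intrinsics and any distortion apply to the point x, -y, -z); pixel columns grow to the right and rows downward; lengths in m; the calibration is good to about 2 mm. A picture is of the moment at which its call begins: read the wrist's pose just before it.
- sign_off(): hands the job in; it is judged then, once.
The state is a dict: "time": time; "qpos": joint angles; "dq": joint speeds; "joint_efforts": joint torques, N m; "eef_pos": TCP position; "tcp_rot": TCP orientation; "contact_force": force on the tool from outside, world axes, zero at the start; "wrist_torque": the same for the moment, N m; "opening": opening from 0.0 (shut) to 1.0 (fully open); "finger_force": force on a finger pad.
Only numpy, scipy, OpenCV 4.12 (cv2) and the standard library are available. Lean on these libraries where they do the work, as an engineer would, in place of code of your own. Each camera call takes 0.05 s, during which the arm holds its last target. There are 200 camera calls.

## Task

Clear up the tile-making bench: take the two tumblers out of the wooden tray and nest them loosely, one in the other, upright in the tumbler that stands on the bench, without pressing them tight. Turn and fit all the plywood templates lying about flat into the tray, grip ribs up, none on top of another or on the tray's edge, and turn the counter's reset knob counterclockwise all the way back to its zero stop. Do not knock over or shove aside the bowl or the jar.

Things in the scene. Friction and masses are not known exactly. Their poses are not given: they have to be found in the camera images.
- tray: fixed wooden tray; origin at the centre of its underside; inside 202 mm along x by 152 mm along y, floor 6 mm above the origin, walls 6 mm thick, tops 16 mm above the bench. A grid of 4 x 3 cells of 50 mm: templates are made of such cells, 4 mm undersize (arms 46 mm), so on the grid they stand 4 mm apart, 3 mm off the walls, ribs 34 mm or more apart. All four just fill the 12 cells.
- long_L: the long L (4 cells: an arm of three and a foot of one): plywood plate 14 mm thick, 146 x 96 mm over all. The arm spans x = -60.5 to 85.5 mm, y = -23 to +23 mm; at its -x end a foot 46 mm wide in x sticks out to y = +73 mm. Grip rib on top, 16 mm wide, along x, centred on the origin (underside z = 0, plate top 14 mm, rib top 48 mm); rib 70 mm long. May be absent (None).
- short_L1: a short L (3 cells: an arm of two and a foot of one): plywood plate 14 mm thick, 96 x 96 mm over all. The arm spans x = -40.5 to 55.5 mm, y = -23 to +23 mm; at its -x end a foot 46 mm wide in x sticks out to y = +73 mm. Grip rib on top, 16 mm wide, along x, centred on the origin (underside z = 0, plate top 14 mm, rib top 48 mm); rib 50 mm long. May be absent (None).
- bar: the straight one: plywood template of 2 cells, a plate 96 mm (x = -48 to +48) by 46 mm (y = -23 to +23), 14 mm thick. Grip rib on top, 16 mm wide, along x, centred on the origin (underside z = 0, plate top 14 mm, rib top 48 mm); rib 50 mm long. May be absent (None).
- tumbler_base: off-white ceramic tapered tumbler standing upright on the bench, to be the bottom of the stack: 100 mm tall, 40 mm outside diameter at the foot, 66 mm at the rim, walls 4 mm thick, mouth 58 mm wide, about 180 g; origin at the centre of its underside, z up to the rim.
- reset_grip (a point): the middle of the reset knob's grip bar, on the knob's axis, on top of a fixed grey counter box 100 x 100 x 40 mm; this point is 77 mm above the bench. The bar is 46 mm long, 14 mm thick and reaches 7 mm above and 23 mm below this point; it lies along this point's x axis, which turns with the knob.
- reset (a joint): angle of the reset knob, rad, from 0 to 5.2: 0 is the zero stop (solid), and the value grows as the knob is turned clockwise seen from above, so it is reset by turning it counterclockwise. It has slight friction (0.04 N m), and stays where it is left.
- short_L2: another short L, the same as short_L1 (3 cells: an arm of two and a foot of one): plywood plate 14 mm thick, 96 x 96 mm over all. The arm spans x = -40.5 to 55.5 mm, y = -23 to +23 mm; at its -x end a foot 46 mm wide in x sticks out to y = +73 mm. Grip rib on top, 16 mm wide, along x, centred on the origin (underside z = 0, plate top 14 mm, rib top 48 mm); rib 50 mm long. May be absent (None).
- tumbler_1: tumbler the same as tumbler_base, standing in the tray at first; origin at the centre of its underside. Lowered loosely into another it comes to rest with its underside about 48 mm (44 to 54) above the other's, walls touching all round, so about 48 mm of it stays in view.
- tumbler_2: tumbler the same as tumbler_base, standing in the tray at first; origin at the centre of its underside. Lowered loosely into another it comes to rest with its underside about 48 mm (44 to 54) above the other's, walls touching all round, so about 48 mm of it stays in view.
- bowl: bystander: small terracotta bowl, 84 mm wide, 50 mm tall, standing on the bench; origin at the centre of its underside
- jar: bystander: closed jar, 68 mm wide, 100 mm tall, standing on the bench; origin at the centre of its underside
There are look-alikes about, which are no part of the job. What is shaped like the bar but black or red is not meant.

How it is judged:
By the outcome, as a careful person would: the job done as asked, in the order asked, and still so for the second after the job is handed in, with the robot touching nothing.
Of long_L, short_L1, short_L2, bar only 3 to 4 are there at a start; the rules pass over those that are not, and their reading is None.
At some moment in a run one of long_L, short_L1, short_L2, bar may be knocked a few centimetres aside while the robot is not near it.
It also fails if it takes over 210 s, if anything falls off the work surface, if the arm or the gripper's body presses on something with over 40 N, if the wrist force passes 120 N, or if a joint passes its speed limit or range.

## Working session

There is one attempt and no reset: what is moved stays moved. The work goes in short steps, Python scripts to look and compute and a tool call to move; the robot and the scene stay as the last step left them, time stands still between calls to the robot, and variables do not carry over. Pictures are saved under pics/ and viewed, at most 14 in all, crops included, and the job is handed in when it is done.

Besides the shell and the picture viewer there is one more tool, called as name([rows], argument=value, ...), one row to a line, values as JSON. step_arm: Moves the arm, as the interface text tells. Its arguments: {"type":"object","properties":{"commands":{"type":"array"},"force":{"type":"number"}},"required":["commands"]}

```bash
ls; mkdir -p pics; cat > h.py <<'E'
from plant import *
import numpy as np, cv2
from scipy.spatial.transform import Rotation as R
E
python3 - <<'E'
from h import *
s=get_state();print({k:np.round(v,3).tolist() for k,v in s.items()})
for n in ["top","scene"]:
    c=read_camera(n);np.savez(f"{n}0.npz",**c)
    cv2.imwrite(f"pics/{n}0.png",c["color"][:,:,::-1])
    print(n,{k:np.array(v).tolist() for k,v in c.items() if k not in("color","z_map")})
E
```

```text
pics
{'time': 0.0, 'qpos': [-1.483, 0.287, 1.578, -0.0, 1.279, -0.15], 'dq': [-0.001, 0.0, -0.002, -0.002, -0.001, 0.001], 'joint_efforts': [-0.001, -40.598, -29.263, -0.0, 0.006, -0.0], 'eef_pos': [0.159, -0.655, 0.213], 'tcp_rot': [0.993, 0.119, 0.0, -0.001], 'contact_force': [0.75, -1.223, 0.259], 'wrist_torque': [-0.025, -0.029, 0.015], 'finger_force': 0.0, 'opening': 1.002}
top {'fx': 455.60788768320475, 'fy': 455.60788768320475, 'cx': 318.15334834997145, 'cy': 202.4618259055375, 'eye': [0.3679243903465883, 0.0504138712912691, 1.2762295340318102], 'attitude': [-0.0510735409768747, 0.057052795559722765, 0.7144448962374423, -0.6954890093820132]}
scene {'fx': 410.11290172721226, 'fy': 410.11290172721226, 'cx': 323.2837988722011, 'cy': 201.81413880800662, 'eye': [1.1898864576479558, -0.1549919116772821, 0.9827558201266487], 'attitude': [0.25303749734268033, 0.17987778015743183, 0.5691322860756907, 0.7613832478393819]}
```

View pics/top0.png

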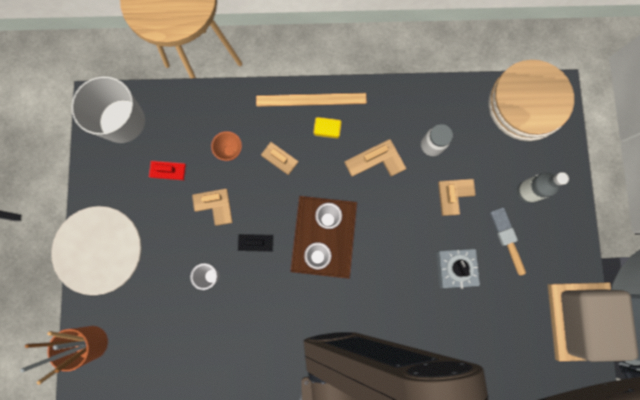

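View pics/scene0.png

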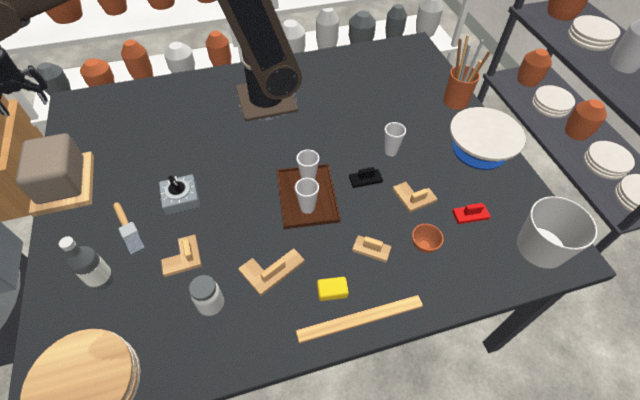

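The top view shows the tray at (324,237), with tumblers at (329,215) and (318,257).

- **Base tumbler:** (204,276). The large grey vessel at (108,108) is not it.
- **Templates:** bar (280,158), long L (377,156), short Ls (214,205) and (457,196).
- **Bar look-alikes:** red (167,170), black (256,242), a long stick (311,100) and a yellow block (327,127). The plywood one is mine.
- **Others:** bowl (227,146), jar (436,140), counter (460,268).

```bash
cat >> h.py <<'E'
def cloud(name, c=None):
    """world xyz map (400x640x3) and camera dict"""
    s=get_state() if c is None else None
    c=c if c is not None else read_camera(name)
    v,u=np.mgrid[0:400,0:640]; z=c["z_map"].astype(float)
    p=np.stack([(u-c["cx"])/c["fx"]*z,-(v-c["cy"])/c["fy"]*z,-z],-1)
    if "eye" in c: p=p@R.from_quat(c["attitude"]).as_matrix().T+c["eye"]
    else:
        M=np.array(c["mount"]); p=p@M[:3,:3].T+M[:3,3]
        p=p@R.from_quat(s["tcp_rot"]).as_matrix().T+s["eef_pos"]
    p[z<=0]=np.nan
    return p,c
def rib(p,xy,r=.08,zo=0.,lo=.036,hi=.060):
    """rib-top points near xy: centre, axis angle(deg), length,width, height; plate points' offset in rib frame"""
    P=p.reshape(-1,3); d=np.hypot(*(P[:,:2]-xy).T)
    t=P[(d<r)&(P[:,2]>lo+zo)&(P[:,2]<hi+zo)]
    (cx,cy),(w,h),a=cv2.minAreaRect((t[:,:2]*1000).astype(np.float32))
    if w<h: a+=90;w,h=h,w
    pl=P[(d<r+.03)&(P[:,2]>.008+zo)&(P[:,2]<.022+zo)]
    c=np.array([cx,cy])/1000; ang=np.radians(a)
    o=(pl[:,:2]-c)@np.array([[np.cos(ang),-np.sin(ang)],[np.sin(ang),np.cos(ang)]])
    return np.r_[cx,cy].round(1),round(a,1),round(w),round(h),np.round(np.median(t[:,2])*1000,1),len(t),(np.percentile(o,[2,50,98],axis=0)*1000).round().tolist()
E
python3 - <<'E'
from h import *
for n,S in dict(top=dict(bar=(280,158),longL=(377,154),sA=(211,199),sB=(453,192),tray=(340,237),t1=(329,215),t2=(318,257),base=(204,276),bowl=(227,146),jar=(436,140),knob=(460,268),box=(445,255),bench=(380,300))).items():
    p,c=cloud(n,dict(np.load(n+"0.npz")))
    for k,(u,v) in S.items(): print(k,(p[v,u]*1000).round(0))
    for k in["bar","longL","sA","sB"]:
        u,v=S[k];print(k,rib(p,p[v,u,:2]))
    P=p.reshape(-1,3)
    for k in["t1","t2","base","jar","bowl"]:
        u,v=S[k];h={"bowl":.05}.get(k,.1)
        d=np.hypot(*(P[:,:2]-p[v,u,:2]).T); t=P[(d<.06)&(P[:,2]>h-.008)&(P[:,2]<h+.03)]
        print(k,[np.round(1000*np.array(x)) for x in cv2.minEnclosingCircle(t[:,:2].astype(np.float32))],len(t),t[:,2].max())
    u,v=S["tray"];
    col=c["color"].astype(int); d=np.hypot(*(P[:,:2]-p[v,u,:2]).T)
    q=P[(d<.2)&((col[...,0]-col[...,2]).ravel()>25)&(P[:,2]<.03)&(col.sum(-1).ravel()<250)]
    q=q[np.abs(q[:,0]-p[v,u,0])<.13]
    print("tray",len(q),cv2.minAreaRect((q[:,:2]*1000).astype(np.float32)))
    u,v=S["knob"];d=np.hypot(*(P[:,:2]-p[v,u,:2]).T)
    t=P[(d<.08)&(P[:,2]>.07)];print("knob",len(t),cv2.minAreaRect((t[:,:2]*1000).astype(np.float32)) if len(t) else 0)
    t=P[(d<.08)&(P[:,2]>.03)&(P[:,2]<.05)];print("box",cv2.minAreaRect((t[:,:2]*1000).astype(np.float32)))
E
```

```text
bar [684. 139.  49.]
longL [ 690. -130.   44.]
sA [575. 329.  48.]
sB [ 577. -333.   48.]
tray [465. -21.   6.]
t1 [526.   8.  15.]
t2 [411.  42.  16.]
base [368. 353.  21.]
bowl [735. 295.   4.]
jar [ 709. -281.  102.]
knob [ 370. -331.   65.]
box [ 406. -302.   39.]
bench [ 289. -125.    3.]
bar (array([693.9, 143.7]), 52.2, 50, 16, np.float64(47.5), 112, [[-47.0, -23.0], [-4.0, 4.0], [47.0, 23.0]])
longL (array([ 694.2, -128.2]), 115.2, 69, 16, np.float64(47.6), 154, [[-60.0, -22.0], [-15.0, 13.0], [82.0, 70.0]])
sA (array([580.6, 329.9]), 98.8, 49, 17, np.float64(47.5), 117, [[-39.0, -22.0], [-7.0, 19.0], [55.0, 72.0]])
sB (array([ 574.5, -331.2]), 3.4, 50, 16, np.float64(47.5), 124, [[-53.0, -72.0], [5.0, -17.0], [40.0, 23.0]])
t1 [array([514.,  12.]), np.float64(33.0)] 160 0.11197411310785577
t2 [array([412.,  43.]), np.float64(33.0)] 175 0.1122346117586881
base [array([368., 335.]), np.float64(33.0)] 160 0.10659900698898817
jar [array([ 725., -297.]), np.float64(31.0)] 389 0.10635205431043215
bowl [array([723., 288.]), np.float64(42.0)] 184 0.05474992579338611
tray 3246 ((467.6826171875, 24.447128295898438), (164.453369140625, 213.04515075683594), 81.93753051757812)
knob 119 ((370.2394714355469, -337.65362548828125), (46.034610748291016, 14.855132102966309), 24.103172302246094)
box ((368.71807861328125, -337.957763671875), (103.25360107421875, 101.49496459960938), 1.1943565607070923)
```

step_arm([
  {"spin": 6.85,"gripper": -1},
  {"spin": 6.85},
  {"x": 30,"y": -30},
  {"x": 30,"y": -30},
  {"x": 30,"y": -30},
  {"x": 30,"y": -30},
  {"x": 30,"y": -30},
  {"x": 30,"y": -30},
  {"x": 30,"y": -30},
  {"x": 30,"y": -30},
], force=25)

```text
invalid input
```

step_arm([
  {"x": 13,"y": -47},
  {"x": 13,"y": -47},
  {"x": 13,"y": -47},
  {"x": 13,"y": -47},
  {"x": 13,"y": -47},
  {"x": 13,"y": -47},
  {"x": 13,"y": -47},
  {"x": 13,"y": -47},
  {"x": 11,"y": -47},
  {"gripper": -1},
])

```text
invalid input
```

```bash
cat > tile.py <<'E'
import numpy as np, itertools
C=dict(long=[(-37.5,0),(12.5,0),(62.5,0),(-37.5,50)],s1=[(-17.5,0),(32.5,0),(-17.5,50)],s2=[(-17.5,0),(32.5,0),(-17.5,50)],bar=[(-25,0),(25,0)])
T=np.array([467.7,24.4]);ty=-8.06
pl={}
for k,c in C.items():
    c=np.array(c,float);L=[]
    for r in range(4):
        a=np.radians(90*r);M=np.round(np.array([[np.cos(a),-np.sin(a)],[np.sin(a),np.cos(a)]]))
        q=c@M.T
        for i in range(4):
            for j in range(3):
                o=np.array([-75+50*i,-50+50*j])-q[0]; g=q+o
                if np.all(np.abs(g[:,0])<=75.1)&np.all(np.abs(g[:,1])<=50.1):
                    L.append((frozenset(map(tuple,np.round(g).astype(int))),o,90*r))
    pl[k]=L
a=np.radians(ty);W=np.array([[np.cos(a),-np.sin(a)],[np.sin(a),np.cos(a)]])
out=[]
for cb in itertools.product(*[pl[k] for k in C]):
    if len(frozenset.union(*[x[0] for x in cb]))<12: continue
    w=[W@x[1]+T for x in cb]
    if cb[3][2]>=180 : continue
    rad=[np.hypot(*v) for v in w]
    out.append((min(rad),[(k,x[1].tolist(),v.round(1).tolist(),x[2]) for k,x,v in zip(C,cb,w)]))
out.sort(key=lambda t:-t[0])
print(len(out))
for o in out[:14]: print(round(o[0]),*o[1])
E
python3 tile.py
```

```text
40
424 ('long', [-37.5, -50.0], [423.6, -19.8], 0) ('s1', [-42.5, 50.0], [432.6, 79.9], 180) ('s2', [57.5, 0.0], [524.6, 16.3], 180) ('bar', [50.0, 50.0], [524.2, 66.9], 0)
424 ('long', [-37.5, -50.0], [423.6, -19.8], 0) ('s1', [-42.5, 50.0], [432.6, 79.9], 180) ('s2', [25.0, 32.5], [497.0, 53.1], 270) ('bar', [75.0, -25.0], [538.5, -10.9], 90)
424 ('long', [-37.5, -50.0], [423.6, -19.8], 0) ('s1', [57.5, 0.0], [524.6, 16.3], 180) ('s2', [-42.5, 50.0], [432.6, 79.9], 180) ('bar', [50.0, 50.0], [524.2, 66.9], 0)
424 ('long', [-37.5, -50.0], [423.6, -19.8], 0) ('s1', [25.0, 32.5], [497.0, 53.1], 270) ('s2', [-42.5, 50.0], [432.6, 79.9], 180) ('bar', [75.0, -25.0], [538.5, -10.9], 90)
412 ('long', [75.0, -12.5], [540.2, 1.5], 90) ('s1', [-57.5, 0.0], [410.8, 32.5], 0) ('s2', [7.5, 50.0], [482.1, 72.9], 180) ('bar', [-50.0, -50.0], [411.2, -18.1], 0)
412 ('long', [75.0, -12.5], [540.2, 1.5], 90) ('s1', [7.5, 50.0], [482.1, 72.9], 180) ('s2', [-57.5, 0.0], [410.8, 32.5], 0) ('bar', [-50.0, -50.0], [411.2, -18.1], 0)
412 ('long', [37.5, 50.0], [511.8, 68.6], 180) ('s1', [-57.5, 0.0], [410.
[... 594 characters left out ...]
, 45.6], 90)
404 ('long', [75.0, -12.5], [540.2, 1.5], 90) ('s1', [25.0, 17.5], [494.9, 38.2], 90) ('s2', [-57.5, -50.0], [403.8, -17.0], 0) ('bar', [-50.0, 50.0], [425.2, 80.9], 0)
404 ('long', [75.0, -12.5], [540.2, 1.5], 90) ('s1', [-42.5, 50.0], [432.6, 79.9], 180) ('s2', [-57.5, -50.0], [403.8, -17.0], 0) ('bar', [25.0, 25.0], [496.0, 45.6], 90)
404 ('long', [25.0, 12.5], [494.2, 33.3], 270) ('s1', [-57.5, -50.0], [403.8, -17.0], 0) ('s2', [-42.5, 50.0], [432.6, 79.9], 180) ('bar', [75.0, -25.0], [538.5, -10.9], 90)
404 ('long', [25.0, 12.5], [494.2, 33.3], 270) ('s1', [-42.5, 50.0], [432.6, 79.9], 180) ('s2', [-57.5, -50.0], [403.8, -17.0], 0) ('bar', [75.0, -25.0], [538.5, -10.9], 90)
```

step_arm([
  {"gripper": -1,"x": 0,"y": 0,"z": 0,"spin": 6.85},
  {"gripper": -1,"x": 0,"y": 0,"z": 0,"spin": 6.85},
  {"gripper": -1,"x": 30,"y": -30,"z": 0,"spin": 0},
  {"gripper": -1,"x": 30,"y": -30,"z": 0,"spin": 0},
  {"gripper": -1,"x": 30,"y": -30,"z": 0,"spin": 0},
  {"gripper": -1,"x": 30,"y": -30,"z": 0,"spin": 0},
  {"gripper": -1,"x": 30,"y": -30,"z": 0,"spin": 0},
  {"gripper": -1,"x": 30,"y": -30,"z": 0,"spin": 0},
  {"gripper": -1,"x": 30,"y": -30,"z": 0,"spin": 0},
  {"gripper": -1,"x": 30,"y": -30,"z": 0,"spin": 0},
], force=25)

```text
time: 1.1
eef_pos: [0.4002, -0.4146, 0.2143]
tcp_rot: [1.0, -0.001, -0.0, -0.0]
contact_force: [-0.8, 0.6, 0.5]
opening: 1.002
finger_force: 0.0
```

step_arm([
  {"gripper": -1,"x": 12,"y": -43,"z": 0,"spin": 0},
  {"gripper": -1,"x": 12,"y": -43,"z": 0,"spin": 0},
  {"gripper": -1,"x": 12,"y": -43,"z": 0,"spin": 0},
  {"gripper": -1,"x": 12,"y": -43,"z": 0,"spin": 0},
  {"gripper": -1,"x": 12,"y": -43,"z": 0,"spin": 0},
  {"gripper": -1,"x": 12,"y": -43,"z": 0,"spin": 0},
  {"gripper": -1,"x": 12,"y": -43,"z": 0,"spin": 0},
  {"gripper": -1,"x": 12,"y": -43,"z": 0,"spin": 0},
  {"gripper": -1,"x": 12,"y": -43,"z": 0,"spin": 0},
  {"gripper": -1,"x": 6,"y": -40,"z": 0,"spin": 0},
])

```text
time: 2.1
eef_pos: [0.514, 0.0126, 0.2145]
tcp_rot: [1.0, -0.0, -0.0, -0.0]
contact_force: [0.8, -1.5, -0.3]
opening: 1.002
finger_force: 0.0
```

```bash
python3 - <<'E'
from h import *
p,c=cloud("wrist");np.savez("w1.npz",**c);cv2.imwrite("pics/w1.png",c["color"][:,:,::-1])
print(get_state()["eef_pos"],np.array(c["mount"]).round(3).tolist())
P=p.reshape(-1,3)
for xy in [(.514,.012),(.412,.043)]:
    d=np.hypot(*(P[:,:2]-xy).T); t=P[(d<.06)&(P[:,2]>.097)&(P[:,2]<.115)]
    print(len(t)); 
    if len(t)>5: print(cv2.minEnclosingCircle((t[:,:2]*1000).astype(np.float32)),np.median(t[:,2]))
E
```

```text
[0.5139383  0.01755925 0.21443512] [[0.001, 0.952, 0.307, 0.08], [1.0, -0.001, 0.001, 0.001], [0.001, 0.307, -0.952, -0.16], [0.0, 0.0, 0.0, 1.0]]
1707
((515.3941040039062, 12.218989372253418), 32.71644973754883) 0.10588841521553007
1633
((413.0345458984375, 43.43491744995117), 32.981319427490234) 0.10540453088431677
```

View pics/w1.png

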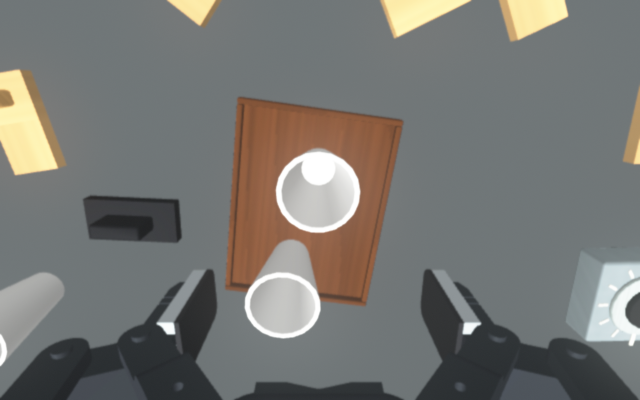

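The wrist view shows tumbler_1 at (318,190), tumbler_2 at (283,303) and the base tumbler at the left edge. All of it agrees with the top view.

step_arm([
  {"gripper": -1,"x": 1,"y": 5,"z": 11,"spin": 0},
  {"gripper": -1,"x": 0,"y": 0,"z": 30,"spin": 0},
  {"gripper": -1,"x": 0,"y": 0,"z": 30,"spin": 0},
  {"gripper": -1,"x": 0,"y": 0,"z": 30,"spin": 0},
  {"gripper": -1,"x": 0,"y": 0,"z": 20,"spin": 0},
  {"gripper": -1,"x": 0,"y": 0,"z": 10,"spin": 0},
  {"gripper": -1,"x": 0,"y": 0,"z": 0,"spin": 0},
  {"gripper": 1,"x": 0,"y": 0,"z": 0,"spin": 0},
  {"gripper": 1,"x": 0,"y": 0,"z": 0,"spin": 0},
  {"gripper": 1,"x": 0,"y": 0,"z": 0,"spin": 0},
])

```text
time: 3.15
eef_pos: [0.5159, 0.0052, 0.0852]
tcp_rot: [1.0, -0.001, 0.001, 0.0]
contact_force: [0.6, 0.7, -0.1]
opening: 0.513
finger_force: 0.3
```

step_arm([
  {"gripper": 1,"x": 0,"y": 0,"z": 0,"spin": 0},
  {"gripper": 1,"x": 0,"y": 0,"z": 0,"spin": 0},
  {"gripper": 1,"x": 0,"y": 0,"z": 0,"spin": 0},
  {"gripper": 1,"x": 0,"y": 0,"z": -10,"spin": 0},
  {"gripper": 1,"x": 0,"y": 0,"z": -20,"spin": 0},
  {"gripper": 1,"x": 0,"y": 0,"z": -30,"spin": 0},
  {"gripper": 1,"x": 0,"y": 0,"z": -30,"spin": 0},
  {"gripper": 1,"x": 0,"y": 0,"z": -30,"spin": 0},
  {"gripper": 1,"x": 0,"y": 0,"z": -30,"spin": 0},
  {"gripper": 1,"x": 0,"y": 0,"z": 0,"spin": 0},
])

```text
time: 4.15
eef_pos: [0.5175, 0.0053, 0.2394]
tcp_rot: [1.0, -0.001, 0.005, 0.001]
contact_force: [0.3, 0.1, -1.9]
opening: 0.049
finger_force: 25.2
```

```bash
python3 - <<'E'
from h import *
for i in range(3):
    s=get_state();print(s["eef_pos"],s["time"],s["opening"],s["contact_force"])
    c=read_camera("wrist")
cv2.imwrite("pics/w2.png",c["color"][:,:,::-1])
E
```

```text
[0.51749842 0.0052534  0.23944738] 4.15 0.04886772387348399 [ 0.32357437  0.0947772  -1.94289936]
[0.51605842 0.00543085 0.23633462] 4.2 0.04730211013160964 [-0.83714852  0.29044576 -2.86411756]
[0.51473874 0.0056679  0.23386343] 4.25 0.04782419961286711 [-0.24984334 -0.17248948 -2.13196623]
```

View pics/w2.png

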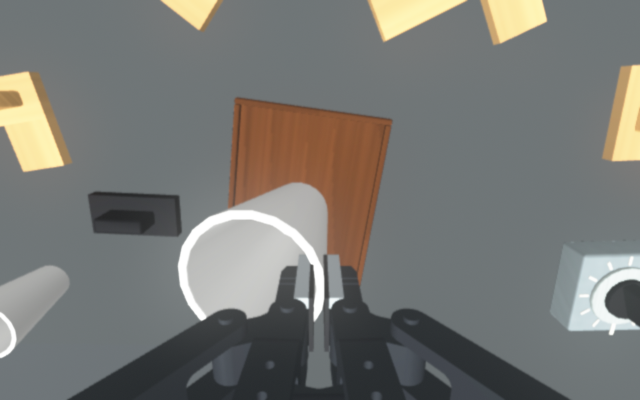

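The wrist view shows the jaws pinching only the near wall, with the rim centred at about (252,285). The pose reading I corrected from was a transient overshoot. I'll set the tumbler back down, open part way and regrip centred.

step_arm([
  {"gripper": 1,"x": 0,"y": 0,"z": 30,"spin": 0},
  {"gripper": 1,"x": 0,"y": 0,"z": 30,"spin": 0},
  {"gripper": 1,"x": 0,"y": 0,"z": 30,"spin": 0},
  {"gripper": 1,"x": 0,"y": 0,"z": 30,"spin": 0},
  {"gripper": 1,"x": 0,"y": 0,"z": 15,"spin": 0},
  {"gripper": 1,"x": 0,"y": 0,"z": 8,"spin": 0},
  {"gripper": 1,"x": 0,"y": 0,"z": 4,"spin": 0},
  {"gripper": 1,"x": 0,"y": 0,"z": 1,"spin": 0},
  {"gripper": 1,"x": 0,"y": 0,"z": 0,"spin": 0},
  {"gripper": 1,"x": 0,"y": 0,"z": 0,"spin": 0},
])

```text
time: 5.3
eef_pos: [0.5157, 0.0054, 0.0869]
tcp_rot: [1.0, -0.001, 0.001, 0.0]
contact_force: [-0.1, -1.1, -2.7]
opening: 0.047
finger_force: 24.9
```

step_arm([
  {"gripper": 0.5,"x": 0,"y": 0,"z": 0,"spin": 0},
  {"gripper": 0.5,"x": 0,"y": 0,"z": 0,"spin": 0},
  {"gripper": 0.5,"x": 0,"y": 0,"z": 0,"spin": 0},
  {"gripper": 0.5,"x": 0,"y": 0,"z": 0,"spin": 0},
  {"gripper": 0.5,"x": 0,"y": 0,"z": -10,"spin": 0},
  {"gripper": 0.5,"x": 0,"y": 0,"z": -20,"spin": 0},
  {"gripper": 0.5,"x": 0,"y": 0,"z": -30,"spin": 0},
  {"gripper": 0.5,"x": 0,"y": 0,"z": -40,"spin": 0},
  {"gripper": -1,"x": 0,"y": 0,"z": -40,"spin": 0},
  {"gripper": -1,"x": 0,"y": 0,"z": -10,"spin": 0},
])

```text
time: 6.3
eef_pos: [0.5176, 0.0052, 0.2426]
tcp_rot: [1.0, -0.001, 0.005, 0.001]
contact_force: [0.3, 0.7, 0.6]
opening: 0.583
finger_force: 0.0
```

step_arm([
  {"gripper": -1,"x": 0,"y": 0,"z": 0,"spin": 0},
  {"gripper": -1,"x": 0,"y": 0,"z": 0,"spin": 0},
  {"gripper": -1,"x": 0,"y": 0,"z": 0,"spin": 0},
  {"gripper": -1,"x": 0,"y": 0,"z": 0,"spin": 0},
  {"gripper": -1,"x": 0,"y": 0,"z": 0,"spin": 0},
  {"gripper": -1,"x": 0,"y": 0,"z": 0,"spin": 0},
  {"gripper": -1,"x": 0,"y": 0,"z": 0,"spin": 0},
  {"gripper": -1,"x": 0,"y": 0,"z": 0,"spin": 0},
  {"gripper": -1,"x": 0,"y": 0,"z": 0,"spin": 0},
  {"gripper": -1,"x": 0,"y": 0,"z": 0,"spin": 0},
])

```text
time: 7.3
eef_pos: [0.5149, 0.0055, 0.2359]
tcp_rot: [1.0, -0.001, 0.0, 0.0]
contact_force: [-0.7, -0.6, -0.5]
opening: 0.997
finger_force: 0.0
```

```bash
cat >> h.py <<'E'
def cups(p,z,xys,r=.06):
    P=p.reshape(-1,3)
    for xy in xys:
        d=np.hypot(*(P[:,:2]-xy).T); t=P[(d<r)&(P[:,2]>z-.004)&(P[:,2]<z+.012)]
        print(len(t),(np.array(cv2.minEnclosingCircle((t[:,:2]*1000).astype(np.float32))[0]).round(1),cv2.minEnclosingCircle((t[:,:2]*1000).astype(np.float32))[1],t[:,2].min(),t[:,2].max()) if len(t)>5 else "")
E
python3 - <<'E'
from h import *
s=get_state();print(s["eef_pos"],s["opening"])
p,c=cloud("wrist");cups(p,.102,[(.514,.03),(.412,.043)],.05)
E
```

```text
[0.51493324 0.00554774 0.23593077] 0.9972998816735841
1423 (array([515.5,  16.9]), 32.735015869140625, np.float64(0.09800772679217598), np.float64(0.10875299075025333))
1335 (array([413.1,  43.4]), 33.01137924194336, np.float64(0.0980459137119736), np.float64(0.10850222640435078))
```

step_arm([
  {"gripper": -1,"x": 0,"y": -6,"z": 0,"spin": 0},
  {"gripper": -1,"x": 0,"y": -5.5,"z": 10,"spin": 0},
  {"gripper": -1,"x": 0,"y": 0,"z": 30,"spin": 0},
  {"gripper": -1,"x": 0,"y": 0,"z": 30,"spin": 0},
  {"gripper": -1,"x": 0,"y": 0,"z": 30,"spin": 0},
  {"gripper": -1,"x": 0,"y": 0,"z": 25,"spin": 0},
  {"gripper": -1,"x": 0,"y": 0,"z": 15,"spin": 0},
  {"gripper": -1,"x": 0,"y": 0,"z": 10,"spin": 0},
  {"gripper": -1,"x": 0,"y": 0,"z": 2,"spin": 0},
  {"gripper": -1,"x": 0,"y": 0,"z": 0,"spin": 0},
])

```text
time: 8.35
eef_pos: [0.515, 0.0172, 0.0839]
tcp_rot: [1.0, -0.001, 0.0, -0.0]
contact_force: [-0.1, -0.5, 0.1]
opening: 0.997
finger_force: 0.0
```

step_arm([
  {"gripper": 1,"x": 0,"y": 0,"z": 0,"spin": 0},
  {"gripper": 1,"x": 0,"y": 0,"z": 0,"spin": 0},
  {"gripper": 1,"x": 0,"y": 0,"z": 0,"spin": 0},
  {"gripper": 1,"x": 0,"y": 0,"z": 0,"spin": 0},
  {"gripper": 1,"x": 0,"y": 0,"z": 0,"spin": 0},
  {"gripper": 1,"x": 0,"y": 0,"z": 0,"spin": 0},
  {"gripper": 1,"x": 0,"y": 0,"z": 0,"spin": 0},
  {"gripper": 1,"x": 0,"y": 0,"z": 0,"spin": 0},
  {"gripper": 1,"x": 0,"y": 0,"z": 0,"spin": 0},
  {"gripper": 1,"x": 0,"y": 0,"z": 0,"spin": 0},
])

```text
time: 9.35
eef_pos: [0.5272, 0.0173, 0.0981]
tcp_rot: [1.0, -0.001, 0.014, -0.0]
contact_force: [0.4, 6.6, 36.6]
opening: -0.0
finger_force: 19.6
```

```bash
python3 - <<'E'
from h import *
s=get_state();print(s["eef_pos"],s["opening"],s["contact_force"])
c=read_camera("wrist");cs=read_camera("scene")
im=np.hstack([c["color"][100:400,140:500],cv2.resize(cs["color"][110:260,240:420],(360,300))])
cv2.imwrite("pics/w3.png",im[:,:,::-1])
E
```

```text
[0.5271534  0.01725003 0.09805346] -0.00037344895823619934 [ 0.3931231   6.59832572 36.5598381 ]
```

View pics/w3.png

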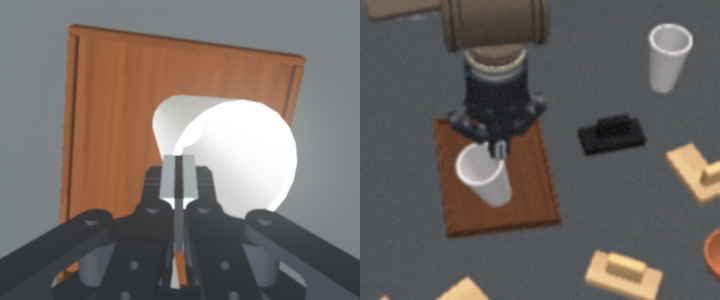

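The fingers have shut and the tumbler leans to one side, its rim at about (235,160) in the left crop. I'll unload by raising slowly, then look again.

step_arm([
  {"gripper": 1,"x": 0,"y": 0,"z": -5,"spin": 0},
  {"gripper": 1,"x": 0,"y": 0,"z": -5,"spin": 0},
  {"gripper": 1,"x": 0,"y": 0,"z": -5,"spin": 0},
  {"gripper": 1,"x": 0,"y": 0,"z": -5,"spin": 0},
  {"gripper": 1,"x": 0,"y": 0,"z": -5,"spin": 0},
  {"gripper": 1,"x": 0,"y": 0,"z": 0,"spin": 0},
  {"gripper": 1,"x": 0,"y": 0,"z": 0,"spin": 0},
  {"gripper": 1,"x": 0,"y": 0,"z": 0,"spin": 0},
  {"gripper": 1,"x": 0,"y": 0,"z": 0,"spin": 0},
  {"gripper": 1,"x": 0,"y": 0,"z": 0,"spin": 0},
])

```text
time: 10.45
eef_pos: [0.5147, 0.0171, 0.1085]
tcp_rot: [1.0, -0.001, -0.0, -0.0]
contact_force: [0.0, -0.1, -0.5]
opening: -0.001
finger_force: 0.0
```

```bash
python3 - <<'E'
from h import *
s=get_state();print(s["eef_pos"],s["opening"],s["contact_force"])
p,c=cloud("wrist");cs=read_camera("scene")
cups(p,.102,[(.514,.02)],.06)
im=np.hstack([c["color"][100:400,140:500],cv2.resize(cs["color"][110:260,240:420],(360,300))])
cv2.imwrite("pics/w4.png",im[:,:,::-1])
E
```

```text
[0.51472182 0.01706096 0.10850743] -0.0008698006441219301 [ 0.00685475 -0.1346254  -0.48650189]
3120 (array([513.6,  16.3]), 32.87916946411133, np.float64(0.09800109389014079), np.float64(0.10933853216434272))
```

View pics/w4.png

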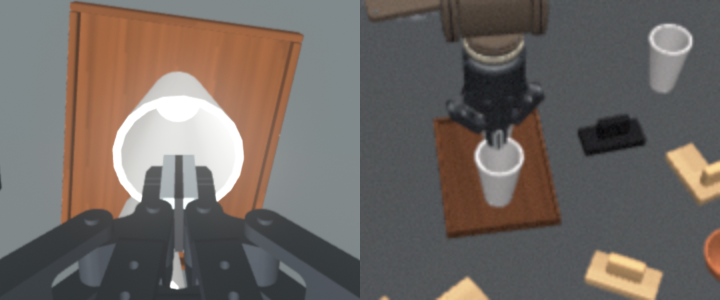

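```bash
python3 - <<'E'
from h import *
c=dict(np.load("w1.npz"));M=c["mount"];z=c["z_map"].astype(float)
v,u=np.mgrid[0:400,0:640]
p=np.stack([(u-c["cx"])/c["fx"]*z,-(v-c["cy"])/c["fy"]*z,-z],-1)@M[:3,:3].T+M[:3,3]
print(c["fx"])
for uv in [(205,275),(210,285),(190,290),(170,325),(200,310),(440,280),(462,320),(318,160),(318,230)]: print(uv,(p[uv[1],uv[0]]*1000).round(),z[uv[1],uv[0]].round(3))
f=(z>0.05)&(z<.21)&(v>230);q=p[f]*1000;print(q[:,2].max(),[ (lo,np.sum((q[:,2]>lo)&(q[:,2]<=lo+4)),q[(q[:,2]>lo)&(q[:,2]<=lo+4)].mean(0).round()) for lo in range(-40,20,4)])
c=read_camera("wrist");z=c["z_map"].astype(float)
p=np.stack([(u-c["cx"])/c["fx"]*z,-(v-c["cy"])/c["fy"]*z,-z],-1)@M[:3,:3].T+M[:3,3]
for uv in [(318,258),(312,270),(330,270),(318,300),(300,280),(340,280)]: print(uv,(p[uv[1],uv[0]]*1000).round())
E
```

```text
356.0422269538056
(205, 275) [ 12. -42. -39.] 0.136
(210, 285) [  6. -42. -36.] 0.141
(190, 290) [ 12. -44. -49.] 0.126
(170, 325) [ 11. -44. -68.] 0.109
(200, 310) [  4. -41. -50.] 0.127
(440, 280) [ 12.  46. -43.] 0.132
(462, 320) [ 11.  46. -66.] 0.11
(318, 160) [ 10.   0. 199.] 0.363
(318, 230) [-29.   1. 107.] 0.287
-29.29681445357041 [(-40, np.int64(571), array([  5.,   2., -38.])), (-36, np.int64(391), array([  3.,   1., -34.])), (-32, np.int64(106), array([  1.,   0., -31.])), (-28, np.int64(0), array([nan, nan, nan])), (-24, np.int64(0), array([nan, nan, nan])), (-20, np.int64(0), array([nan, nan, nan])), (-16, np.int64(0), array([nan, nan, nan])), (-12, np.int64(0), array([nan, nan, nan])), (-8, np.int64(0), array([nan, nan, nan])), (-4, np.int64(0), array([nan, nan, nan])), (0, np.int64(0), array([nan, nan, nan])), (4, np.int64(0), array([nan, nan, nan])), (8, np.int64(0), array([nan, nan, nan])), (12, np.int64(0), array([nan, nan, nan])), (16, np.int64(0), array([nan, nan, nan]))]
(318, 258) [ 12.   1. -25.]
(312, 270) [ 12.  -2. -34.]
(330, 270) [ 12.   6. -34.]
(318, 300) [ 11.   1. -55.]
(300, 280) [  8.  -6. -35.]
(340, 280) [  8.   9. -36.]<stdin>:7: RuntimeWarning: Mean of empty slice.
  ret = um.true_divide(
```

```bash
python3 - <<'E'
from h import *
c=read_camera("wrist");M=np.array(c["mount"]);z=c["z_map"].astype(float)
v,u=np.mgrid[0:400,0:640]
p=(np.stack([(u-c["cx"])/c["fx"]*z,-(v-c["cy"])/c["fy"]*z,-z],-1)@M[:3,:3].T+M[:3,3])*1000
for r in range(246,266,2): print(r,p[r,312].round(),p[r,318].round(),p[r,326].round())
E
```

```text
246 [-22.  -3.  62.] [-22.   1.  62.] [-22.   6.  61.]
248 [-23.  -3.  59.] [-23.   1.  59.] [-22.   6.  58.]
250 [-23.  -3.  56.] [-23.   1.  58.] [-22.   6.  56.]
252 [-23.  -3.  55.] [-24.   1.  55.] [-23.   6.  53.]
254 [-24.  -3.  53.] [-24.   1.  52.] [-24.   6.  52.]
256 [ 12.  -2. -23.] [ 12.   1. -22.] [ 12.   4. -23.]
258 [ 11.  -2. -24.] [ 12.   1. -24.] [ 11.   4. -23.]
260 [ 12.  -2. -26.] [ 12.   1. -27.] [ 12.   4. -26.]
262 [ 11.  -2. -27.] [ 12.   1. -28.] [ 12.   4. -28.]
264 [ 12.  -2. -30.] [ 12.   1. -29.] [ 12.   4. -29.]
```

step_arm([
  {"gripper": 1,"x": 0,"y": 0,"z": -20,"spin": 0},
  {"gripper": 1,"x": 0,"y": 0,"z": -20,"spin": 0},
  {"gripper": -1,"x": 0,"y": 0,"z": -10,"spin": 0},
  {"gripper": -1,"x": 0,"y": 0,"z": 0,"spin": 0},
  {"gripper": -1,"x": 0,"y": 0,"z": 0,"spin": 0},
  {"gripper": -1,"x": 0,"y": 0,"z": 0,"spin": 0},
  {"gripper": -1,"x": 0,"y": 0,"z": 0,"spin": 0},
  {"gripper": -1,"x": 0,"y": 0,"z": 0,"spin": 0},
  {"gripper": -1,"x": 0,"y": 0,"z": 0,"spin": 0},
  {"gripper": -1,"x": 0,"y": 0,"z": 0,"spin": 0},
])

```text
time: 11.65
eef_pos: [0.5148, 0.0171, 0.1586]
tcp_rot: [1.0, -0.001, -0.0, -0.0]
contact_force: [-0.6, -0.2, -0.7]
opening: 1.001
finger_force: 0.0
```

step_arm([
  {"gripper": -1,"x": 0,"y": 0,"z": 10,"spin": 0},
  {"gripper": -1,"x": 0,"y": 0,"z": 20,"spin": 0},
  {"gripper": -1,"x": 0,"y": 0,"z": 20,"spin": 0},
  {"gripper": -1,"x": 0,"y": 0,"z": 20,"spin": 0},
  {"gripper": -1,"x": 0,"y": 0,"z": 15,"spin": 0},
  {"gripper": -1,"x": 0,"y": 0,"z": 12,"spin": 0},
  {"gripper": -1,"x": 0,"y": 0,"z": 8,"spin": 0},
  {"gripper": -1,"x": 0,"y": 0,"z": 0,"spin": 0},
  {"gripper": -1,"x": 0,"y": 0,"z": 0,"spin": 0},
  {"gripper": -1,"x": 0,"y": 0,"z": 0,"spin": 0},
])

```text
time: 12.65
eef_pos: [0.5157, 0.0169, 0.0548]
tcp_rot: [1.0, -0.001, 0.001, 0.0]
contact_force: [0.0, -0.8, 0.0]
opening: 0.999
finger_force: 0.0
```

step_arm([
  {"gripper": 1,"x": 0,"y": 0,"z": 0,"spin": 0},
  {"gripper": 1,"x": 0,"y": 0,"z": 0,"spin": 0},
  {"gripper": 1,"x": 0,"y": 0,"z": 0,"spin": 0},
  {"gripper": 1,"x": 0,"y": 0,"z": 0,"spin": 0},
  {"gripper": 1,"x": 0,"y": 0,"z": 0,"spin": 0},
  {"gripper": 1,"x": 0,"y": 0,"z": 0,"spin": 0},
  {"gripper": 1,"x": 0,"y": 0,"z": 0,"spin": 0},
  {"gripper": 1,"x": 0,"y": 0,"z": 0,"spin": 0},
  {"gripper": 1,"x": 0,"y": 0,"z": 0,"spin": 0},
  {"gripper": 1,"x": 0,"y": 0,"z": 0,"spin": 0},
])

```text
time: 13.65
eef_pos: [0.5158, 0.017, 0.0548]
tcp_rot: [1.0, -0.001, 0.001, 0.0]
contact_force: [-0.3, 1.4, 5.7]
opening: 0.743
finger_force: 27.6
```

step_arm([
  {"gripper": 1,"x": 0,"y": 0,"z": -10,"spin": 0},
  {"gripper": 1,"x": 0,"y": 0,"z": -20,"spin": 0},
  {"gripper": 1,"x": 0,"y": 0,"z": -25,"spin": 0},
  {"gripper": 1,"x": 0,"y": 0,"z": -25,"spin": 0},
  {"gripper": 1,"x": 0,"y": 0,"z": -25,"spin": 0},
  {"gripper": 1,"x": 0,"y": 0,"z": -25,"spin": 0},
  {"gripper": 1,"x": 0,"y": 0,"z": -20,"spin": 0},
  {"gripper": 1,"x": -7,"y": -15,"z": 0,"spin": 0},
  {"gripper": 1,"x": -15,"y": -30,"z": 0,"spin": 0},
  {"gripper": 1,"x": -15,"y": -33,"z": 0,"spin": 0},
])

```text
time: 14.65
eef_pos: [0.4759, 0.0961, 0.2018]
tcp_rot: [1.0, -0.002, -0.002, -0.0]
contact_force: [-0.7, -0.3, -3.1]
opening: 0.743
finger_force: 28.4
```

step_arm([
  {"gripper": 1,"x": -15,"y": -35,"z": 0,"spin": 0},
  {"gripper": 1,"x": -15,"y": -35,"z": 0,"spin": 0},
  {"gripper": 1,"x": -15,"y": -35,"z": 0,"spin": 0},
  {"gripper": 1,"x": -15,"y": -35,"z": 0,"spin": 0},
  {"gripper": 1,"x": -15,"y": -35,"z": 0,"spin": 0},
  {"gripper": 1,"x": -15,"y": -30,"z": 0,"spin": 0},
  {"gripper": 1,"x": -12,"y": -25,"z": 0,"spin": 0},
  {"gripper": 1,"x": -8,"y": -10,"z": 0,"spin": 0},
  {"gripper": 1,"x": 0,"y": 0,"z": 0,"spin": 0},
  {"gripper": 1,"x": 0,"y": 0,"z": 0,"spin": 0},
])

```text
time: 15.65
eef_pos: [0.3678, 0.3345, 0.2029]
tcp_rot: [1.0, -0.0, -0.001, 0.001]
contact_force: [-0.5, -0.4, -2.6]
opening: 0.741
finger_force: 28.6
```

```bash
python3 - <<'E'
from h import *
s=get_state();print(s["eef_pos"],s["opening"],s["contact_force"])
p,c=cloud("wrist");cv2.imwrite("pics/w5.png",c["color"][:,:,::-1])
cups(p,.099,[(.368,.335)],.05)
p,c=cloud("top");cups(p,.098,[(.368,.335)],.05)
E
```

```text
[0.36777071 0.33454928 0.2028501 ] 0.7405387807327068 [-0.48701922 -0.4010305  -2.60510376]
953 (array([368.9, 335.1]), 32.684974670410156, np.float64(0.09501242803571046), np.float64(0.10278921092550321))
89 (array([367.1, 333.9]), 32.54721450805664, np.float64(0.09411854578465251), np.float64(0.10505903238109005))
```

View pics/w5.png

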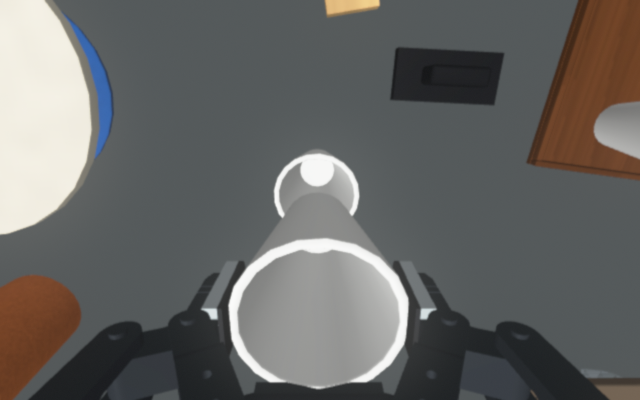

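The wrist view shows the held tumbler upright, rim centred at (318,312), directly over the base tumbler at (317,193). Lowering it now.

step_arm([
  {"gripper": 1,"x": 1,"y": 0,"z": 15,"spin": 0},
  {"gripper": 1,"x": 0,"y": 0,"z": 20,"spin": 0},
  {"gripper": 1,"x": 0,"y": 0,"z": 20,"spin": 0},
  {"gripper": 1,"x": 0,"y": 0,"z": 15,"spin": 0},
  {"gripper": 1,"x": 0,"y": 0,"z": 12,"spin": 0},
  {"gripper": 1,"x": 0,"y": 0,"z": 9,"spin": 0},
  {"gripper": 1,"x": 0,"y": 0,"z": 5,"spin": 0},
  {"gripper": 1,"x": 0,"y": 0,"z": 2,"spin": 0},
  {"gripper": 1,"x": 0,"y": 0,"z": 0,"spin": 0},
  {"gripper": 1,"x": 0,"y": 0,"z": 0,"spin": 0},
])

```text
time: 16.75
eef_pos: [0.3698, 0.3356, 0.1066]
tcp_rot: [1.0, -0.001, 0.001, -0.0]
contact_force: [0.1, -0.4, -2.5]
opening: 0.739
finger_force: 28.6
```

```bash
python3 - <<'E'
from h import *
s=get_state();print(s["eef_pos"],s["opening"],s["contact_force"])
E
```

```text
[0.36983253 0.33556123 0.10655324] 0.739228888706371 [ 0.08804843 -0.44776873 -2.52665841]
```

step_arm([
  {"gripper": 1,"x": 0,"y": 0,"z": 3,"spin": 0},
  {"gripper": 1,"x": 0,"y": 0,"z": 0,"spin": 0},
  {"gripper": 1,"x": 0,"y": 0,"z": 0,"spin": 0},
  {"gripper": 0.2,"x": 0,"y": 0,"z": 0,"spin": 0},
  {"gripper": -0.4,"x": 0,"y": 0,"z": 0,"spin": 0},
  {"gripper": -1,"x": 0,"y": 0,"z": 0,"spin": 0},
  {"gripper": -1,"x": 0,"y": 0,"z": 0,"spin": 0},
  {"gripper": -1,"x": 0,"y": 0,"z": 0,"spin": 0},
  {"gripper": -1,"x": 0,"y": 0,"z": 0,"spin": 0},
  {"gripper": -1,"x": 0,"y": 0,"z": 0,"spin": 0},
])

```text
time: 17.75
eef_pos: [0.3695, 0.3353, 0.103]
tcp_rot: [1.0, -0.001, 0.0, -0.0]
contact_force: [0.7, -0.6, -0.9]
opening: 0.999
finger_force: 0.0
```

step_arm([
  {"gripper": -1,"x": 0,"y": 0,"z": -10,"spin": 0},
  {"gripper": -1,"x": 0,"y": 0,"z": -20,"spin": 0},
  {"gripper": -1,"x": 0,"y": 0,"z": -30,"spin": 0},
  {"gripper": -1,"x": 0,"y": 0,"z": -30,"spin": 0},
  {"gripper": -1,"x": 0,"y": 0,"z": -20,"spin": 0},
  {"gripper": -1,"x": 5,"y": 10,"z": 0,"spin": 0},
  {"gripper": -1,"x": 10,"y": 30,"z": 0,"spin": 0},
  {"gripper": -1,"x": 15,"y": 36,"z": 0,"spin": 0},
  {"gripper": -1,"x": 15,"y": 36,"z": 0,"spin": 0},
  {"gripper": -1,"x": 15,"y": 36,"z": 0,"spin": 0},
])

```text
time: 18.75
eef_pos: [0.4288, 0.1851, 0.2116]
tcp_rot: [1.0, -0.001, -0.001, 0.0]
contact_force: [1.0, -0.0, -0.1]
opening: 0.998
finger_force: 0.0
```

step_arm([
  {"gripper": -1,"x": 10,"y": 36,"z": 0,"spin": 0},
  {"gripper": -1,"x": 0,"y": 36,"z": 0,"spin": 0},
  {"gripper": -1,"x": 0,"y": 36,"z": 0,"spin": 0},
  {"gripper": -1,"x": 0,"y": 26,"z": 10,"spin": 0},
  {"gripper": -1,"x": -5,"y": 10,"z": 15,"spin": 0},
  {"gripper": -1,"x": -10,"y": 0,"z": 15,"spin": 0},
  {"gripper": -1,"x": -11,"y": 0,"z": 0,"spin": 0},
  {"gripper": -1,"x": 0,"y": 0,"z": 0,"spin": 0},
  {"gripper": -1,"x": 0,"y": 0,"z": 0,"spin": 0},
  {"gripper": -1,"x": 0,"y": 0,"z": 0,"spin": 0},
])

```text
time: 19.75
eef_pos: [0.4137, 0.0435, 0.1737]
tcp_rot: [1.0, -0.0, 0.001, 0.0]
contact_force: [-0.6, 0.2, -0.1]
opening: 0.998
finger_force: 0.0
```

```bash
python3 - <<'E'
from h import *
s=get_state();print(s["eef_pos"],s["tcp_rot"].round(3) if hasattr(s["tcp_rot"],"round") else s["tcp_rot"],s["qpos"])
p,c=cloud("wrist");cups(p,.102,[(.413,.043)],.05)
p,c=cloud("top");cups(p,.148,[(.368,.335)],.05)
E
```

```text
[0.41365854 0.04348014 0.17374094] [ 1.    -0.     0.001  0.   ] [-1.40334747e-01 -2.82079059e-01  2.22291511e+00  5.25259934e-05
  1.19879464e+00  1.43083902e+00]
2262 (array([412.9,  43.4]), 32.86396408081055, np.float64(0.09800255122892779), np.float64(0.10882444554365682))
125 (array([367.6, 334.5]), 32.76517105102539, np.float64(0.14407701105055826), np.float64(0.1532784844070012))
```

step_arm([
  {"gripper": -1,"x": 0,"y": 0,"z": 12,"spin": 0},
  {"gripper": -1,"x": 0,"y": 0,"z": 20,"spin": 0},
  {"gripper": -1,"x": 0,"y": 0,"z": 20,"spin": 0},
  {"gripper": -1,"x": 0,"y": 0,"z": 20,"spin": 0},
  {"gripper": -1,"x": 0,"y": 0,"z": 20,"spin": 0},
  {"gripper": -1,"x": 0,"y": 0,"z": 15,"spin": 0},
  {"gripper": -1,"x": 0,"y": 0,"z": 10,"spin": 0},
  {"gripper": -1,"x": 0,"y": 0,"z": 2,"spin": 0},
  {"gripper": -1,"x": 0,"y": 0,"z": 0,"spin": 0},
  {"gripper": -1,"x": 0,"y": 0,"z": 0,"spin": 0},
])

```text
time: 20.85
eef_pos: [0.4137, 0.0431, 0.0545]
tcp_rot: [1.0, -0.001, 0.001, 0.0]
contact_force: [1.0, 0.3, 0.5]
opening: 1.002
finger_force: 0.0
```

```bash
python3 - <<'E'
from h import *
s=get_state();print(s["eef_pos"],np.round(s["tcp_rot"],3),np.round(s["qpos"],3),s["contact_force"])
E
```

```text
[0.41368351 0.04309781 0.05454901] [ 1.    -0.001  0.001  0.   ] [-0.141 -0.094  2.311 -0.     0.923  1.431] [1.0448853  0.31911799 0.46746654]
```

step_arm([
  {"gripper": 1,"x": 0,"y": 0,"z": 0,"spin": 0},
  {"gripper": 1,"x": 0,"y": 0,"z": 0,"spin": 0},
  {"gripper": 1,"x": 0,"y": 0,"z": 0,"spin": 0},
  {"gripper": 1,"x": 0,"y": 0,"z": 0,"spin": 0},
  {"gripper": 1,"x": 0,"y": 0,"z": 0,"spin": 0},
  {"gripper": 1,"x": 0,"y": 0,"z": 0,"spin": 0},
  {"gripper": 1,"x": 0,"y": 0,"z": 0,"spin": 0},
  {"gripper": 1,"x": 0,"y": 0,"z": -10,"spin": 0},
  {"gripper": 1,"x": 0,"y": 0,"z": -20,"spin": 0},
  {"gripper": 1,"x": 0,"y": 0,"z": -25,"spin": 0},
])

```text
time: 21.85
eef_pos: [0.4111, 0.0434, 0.1081]
tcp_rot: [1.0, -0.001, -0.002, -0.0]
contact_force: [-0.3, -0.6, -1.6]
opening: 0.755
finger_force: 28.3
```

step_arm([
  {"gripper": 1,"x": 5,"y": 0,"z": -25,"spin": 0},
  {"gripper": 1,"x": 10,"y": 0,"z": -25,"spin": 0},
  {"gripper": 1,"x": 10,"y": 0,"z": -25,"spin": 0},
  {"gripper": 1,"x": 0,"y": -10,"z": -25,"spin": 0},
  {"gripper": 1,"x": 0,"y": -25,"z": -25,"spin": 0},
  {"gripper": 1,"x": 0,"y": -35,"z": -15,"spin": 0},
  {"gripper": 1,"x": 0,"y": -35,"z": 0,"spin": 0},
  {"gripper": 1,"x": 0,"y": -35,"z": 0,"spin": 0},
  {"gripper": 1,"x": -10,"y": -35,"z": 0,"spin": 0},
  {"gripper": 1,"x": -15,"y": -35,"z": 0,"spin": 0},
])

```text
time: 22.85
eef_pos: [0.4124, 0.2542, 0.2484]
tcp_rot: [1.0, -0.001, -0.001, 0.0]
contact_force: [0.0, 0.1, -1.6]
opening: 0.752
finger_force: 28.4
```

step_arm([
  {"gripper": 1,"x": -15,"y": -30,"z": 0,"spin": 0},
  {"gripper": 1,"x": -15,"y": -25,"z": 0,"spin": 0},
  {"gripper": 1,"x": -10,"y": -15,"z": 0,"spin": 0},
  {"gripper": 1,"x": -5,"y": -12,"z": 0,"spin": 0},
  {"gripper": 1,"x": 0,"y": 0,"z": 0,"spin": 0},
  {"gripper": 1,"x": 0,"y": 0,"z": 0,"spin": 0},
  {"gripper": 1,"x": 0,"y": 0,"z": 0,"spin": 0},
  {"gripper": 1,"x": 0,"y": 0,"z": 0,"spin": 0},
  {"gripper": 1,"x": 0,"y": 0,"z": 0,"spin": 0},
  {"gripper": 1,"x": 0,"y": 0,"z": 0,"spin": 0},
])

```text
time: 23.85
eef_pos: [0.3686, 0.3349, 0.2488]
tcp_rot: [1.0, -0.001, 0.0, 0.0]
contact_force: [-0.5, 0.6, -1.4]
opening: 0.75
finger_force: 28.4
```

```bash
python3 - <<'E'
from h import *
s=get_state();print(s["eef_pos"],s["opening"],s["contact_force"])
p,c=cloud("wrist");cups(p,.148,[(.368,.335)],.045)
E
```

```text
[0.36860916 0.33487216 0.24884163] 0.7502310235551212 [-0.45672581  0.55502282 -1.37351226]
910 (array([369. , 335.5]), 32.696983337402344, np.float64(0.14401675367772615), np.float64(0.14974470913276156))
```

step_arm([
  {"gripper": 1,"x": 0,"y": 0,"z": 15,"spin": 0},
  {"gripper": 1,"x": 0,"y": 0,"z": 20,"spin": 0},
  {"gripper": 1,"x": 0,"y": 0,"z": 20,"spin": 0},
  {"gripper": 1,"x": 0,"y": 0,"z": 15,"spin": 0},
  {"gripper": 1,"x": 0,"y": 0,"z": 12,"spin": 0},
  {"gripper": 1,"x": 0,"y": 0,"z": 8,"spin": 0},
  {"gripper": 1,"x": 0,"y": 0,"z": 5,"spin": 0},
  {"gripper": 1,"x": 0,"y": 0,"z": 2,"spin": 0},
  {"gripper": 1,"x": 0,"y": 0,"z": 0,"spin": 0},
  {"gripper": 1,"x": 0,"y": 0,"z": 0,"spin": 0},
])

```text
time: 24.9
eef_pos: [0.3688, 0.3355, 0.1526]
tcp_rot: [1.0, -0.001, 0.001, -0.0]
contact_force: [-0.2, 0.1, -2.8]
opening: 0.754
finger_force: 28.4
```

step_arm([
  {"gripper": 1,"x": 0,"y": 0,"z": 2,"spin": 0},
  {"gripper": 1,"x": 0,"y": 0,"z": 0,"spin": 0},
  {"gripper": 1,"x": 0,"y": 0,"z": 0,"spin": 0},
  {"gripper": 0.2,"x": 0,"y": 0,"z": 0,"spin": 0},
  {"gripper": -0.4,"x": 0,"y": 0,"z": 0,"spin": 0},
  {"gripper": -1,"x": 0,"y": 0,"z": 0,"spin": 0},
  {"gripper": -1,"x": 0,"y": 0,"z": 0,"spin": 0},
  {"gripper": -1,"x": 0,"y": 0,"z": 0,"spin": 0},
  {"gripper": -1,"x": 0,"y": 0,"z": 0,"spin": 0},
  {"gripper": -1,"x": 0,"y": 0,"z": 0,"spin": 0},
])

```text
time: 25.9
eef_pos: [0.3684, 0.3353, 0.15]
tcp_rot: [1.0, -0.001, 0.0, -0.0]
contact_force: [-0.2, 0.0, 0.1]
opening: 1.0
finger_force: 0.0
```

step_arm([
  {"gripper": -1,"x": 0,"y": 0,"z": -10,"spin": 0},
  {"gripper": -1,"x": 0,"y": 0,"z": -25,"spin": 0},
  {"gripper": -1,"x": 0,"y": 0,"z": -25,"spin": 0},
  {"gripper": -1,"x": 0,"y": 0,"z": -25,"spin": 0},
  {"gripper": -1,"x": 0,"y": 0,"z": -5,"spin": 0},
  {"gripper": -1,"x": 0,"y": 0,"z": 0,"spin": 0},
  {"gripper": -1,"x": 0,"y": 0,"z": 0,"spin": 0},
  {"gripper": -1,"x": 0,"y": 0,"z": 0,"spin": 0},
  {"gripper": -1,"x": 0,"y": 0,"z": 0,"spin": 0},
  {"gripper": -1,"x": 0,"y": 0,"z": 0,"spin": 0},
])

```text
time: 26.9
eef_pos: [0.368, 0.335, 0.2389]
tcp_rot: [1.0, -0.001, -0.001, 0.0]
contact_force: [-1.1, -0.3, -0.6]
opening: 1.003
finger_force: 0.0
```

```bash
python3 - <<'E'
from h import *
s=get_state();print(s["eef_pos"],s["opening"],np.round(s["qpos"],2))
p,c=cloud("wrist");cups(p,.196,[(.368,.335)],.045);cups(p,.148,[(.368,.335)],.045)
p,c=cloud("top");np.savez("top1.npz",**c)
for k,xy in dict(bar=(.694,.144),longL=(.694,-.128),sA=(.58,.33),sB=(.5745,-.331)).items():
    print(k,rib(p,np.array(xy)))
P=p.reshape(-1,3);d=np.abs(P[:,:2]-[.468,.024]).max(1)
col=c["color"].astype(int)
q=P[(d<.135)&((col[...,0]-col[...,2]).ravel()>25)&(P[:,2]<.03)&(col.sum(-1).ravel()<250)]
print(len(q),cv2.minAreaRect((q[:,:2]*1000).astype(np.float32)))
w=q[(q[:,2]>.012)];print(len(w),cv2.minAreaRect((w[:,:2]*1000).astype(np.float32)))
E
```

```text
[0.36799426 0.335022   0.23887982] 1.003143441082554 [ 0.53 -0.13  1.98 -0.    1.3   2.11]
2252 (array([368.8, 335.5]), 32.83175277709961, np.float64(0.19200974331296236), np.float64(0.19813797345703008))
1586 (array([375.7, 335. ]), 31.664608001708984, np.float64(0.1440040812036396), np.float64(0.1599938855332001))
bar (array([693.7, 143.4]), 54.5, 49, 17, np.float64(47.3), 112, [[-47.0, -23.0], [-5.0, 4.0], [48.0, 23.0]])
longL (array([ 694.5, -128.5]), 116.5, 71, 16, np.float64(47.1), 157, [[-59.0, -23.0], [-14.0, 13.0], [83.0, 71.0]])
sA (array([580.5, 330.2]), 97.2, 49, 17, np.float64(47.4), 119, [[-40.0, -23.0], [-9.0, 18.0], [55.0, 71.0]])
sB (array([ 574.2, -330.9]), 2.3, 50, 16, np.float64(47.6), 124, [[-53.0, -72.0], [6.0, -17.0], [41.0, 22.0]])
4498 ((467.3697509765625, 24.507431030273438), (164.16819763183594, 212.9978790283203), 82.13064575195312)
546 ((467.2106628417969, 23.916122436523438), (162.77911376953125, 212.8778839111328), 82.14950561523438)
```

step_arm([
  {"gripper": -1,"x": 10,"y": 15,"z": 0,"spin": 0},
  {"gripper": -1,"x": 15,"y": 36,"z": 0,"spin": 0},
  {"gripper": -1,"x": 15,"y": 36,"z": 0,"spin": 0},
  {"gripper": -1,"x": 15,"y": 36,"z": 0,"spin": 0},
  {"gripper": -1,"x": 15,"y": 36,"z": 0,"spin": 0},
  {"gripper": -1,"x": 15,"y": 36,"z": 0,"spin": 0},
  {"gripper": -1,"x": 15,"y": 36,"z": 0,"spin": 0},
  {"gripper": -1,"x": 12,"y": 36,"z": 0,"spin": 0},
  {"gripper": -1,"x": 10,"y": 29,"z": 0,"spin": 0},
  {"gripper": -1,"x": 0,"y": 15,"z": 0,"spin": 0},
])

```text
time: 28.0
eef_pos: [0.4908, 0.0217, 0.2398]
tcp_rot: [1.0, -0.002, 0.0, 0.0]
contact_force: [0.4, 0.3, 0.2]
opening: 0.998
finger_force: 0.0
```

step_arm([
  {"gripper": 0,"x": 0,"y": 0,"z": 0,"spin": 0},
  {"gripper": 0,"x": 0,"y": 0,"z": 0,"spin": 0},
  {"gripper": 0,"x": 0,"y": 0,"z": 0,"spin": 0},
  {"gripper": 0,"x": 0,"y": 0,"z": 0,"spin": 0},
  {"gripper": 0,"x": 0,"y": 0,"z": 0,"spin": 0},
  {"gripper": 0,"x": 0,"y": 0,"z": 0,"spin": 0},
  {"gripper": 0,"x": 0,"y": 0,"z": 0,"spin": 0},
  {"gripper": 0,"x": 0,"y": 0,"z": 0,"spin": 0},
  {"gripper": 0,"x": 0,"y": 0,"z": 0,"spin": 0},
  {"gripper": 0,"x": 0,"y": 0,"z": 0,"spin": 0},
])

```text
time: 29.0
eef_pos: [0.4899, 0.0241, 0.2398]
tcp_rot: [1.0, -0.001, 0.0, 0.0]
contact_force: [0.2, -1.0, -0.1]
opening: 0.499
finger_force: 0.0
```

```bash
python3 - <<'E'
from h import *
s=get_state();print(s["eef_pos"],np.round(s["tcp_rot"],4),s["opening"])
p,c=cloud("wrist");np.savez("w6.npz",p=p,**c);cv2.imwrite("pics/w6.png",c["color"][:,:,::-1])
P=p.reshape(-1,3);col=c["color"].astype(int)
m=((col[...,0]-col[...,2])>25)&(col.sum(-1)<330)&(np.abs(p[...,:2]-[.468,.024]).max(-1)<.14)&(p[...,2]<.03)
q=P[m.ravel()];print(len(q),np.percentile(q[:,2],[1,10,50,90,99]).round(4),cv2.minAreaRect((q[:,:2]*1000).astype(np.float32)))
w=q[(q[:,2]>.0125)&(q[:,2]<.022)];print(len(w),cv2.minAreaRect((w[:,:2]*1000).astype(np.float32)))
E
```

```text
[0.48993519 0.02406734 0.2398231 ] [ 1.e+00 -7.e-04  0.e+00  0.e+00] 0.49930462184794305
2283 [0.0052 0.0063 0.0124 0.0168 0.0178] ((469.2126770019531, 23.434341430664062), (160.98387145996094, 212.45303344726562), 82.3655014038086)
1135 ((469.2126770019531, 23.434341430664062), (160.98387145996094, 212.45303344726562), 82.3655014038086)
```

View pics/w6.png

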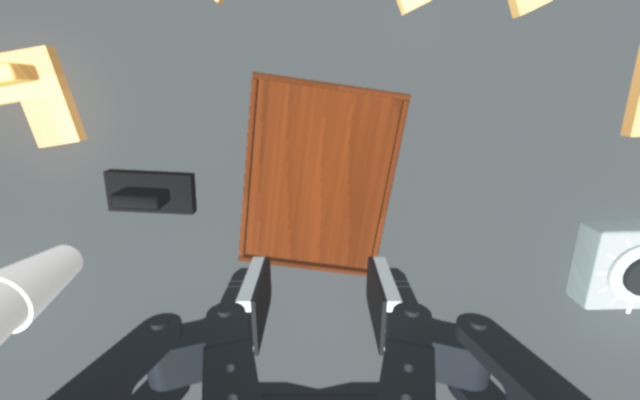

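The tray is clear in the wrist view, its corners at about (255,75), (408,97), (373,270) and (242,258). I'll fit it by height rather than colour.

```bash
cat > tray.py <<'E'
from h import *
from scipy.optimize import least_squares
def fit(p,x0=(.468,.024,-8.)):
    P=p.reshape(-1,3);P=P[(np.abs(P[:,:2]-[.468,.024]).max(1)<.14)&(P[:,2]>.0125)&(P[:,2]<.02)]
    def loc(v): 
        a=np.radians(v[2]);return (P[:,:2]-v[:2])@np.array([[np.cos(a),-np.sin(a)],[np.sin(a),np.cos(a)]])
    def res(v):
        # wall tops: centreline rectangle half sizes 104 x 79
        q=np.abs(loc(v));d=np.maximum(q[:,0]-.104,q[:,1]-.079)
        return 1000*d
    r=least_squares(res,x0,loss="soft_l1",f_scale=2,x_scale=[.01,.01,5])
    return r.x,len(P),np.percentile(np.abs(r.fun),[50,90])
if __name__=="__main__":
    print(fit(np.load("w6.npz")["p"]))
    print(fit(cloud("top",dict(np.load("top1.npz")))[0]))
E
python3 tray.py
```

```text
(array([ 0.46923382,  0.02391442, -7.76775049]), 3587, array([1.606211  , 2.86579195]))
(array([ 0.46716142,  0.02349227, -7.87192558]), 551, array([1.6306153, 3.0019729]))
```

step_arm([
  {"gripper": 0,"x": 5,"y": 15,"z": 0,"spin": 0},
  {"gripper": 0,"x": 10,"y": 35,"z": 0,"spin": 0},
  {"gripper": 0,"x": 10,"y": 40,"z": 0,"spin": 0},
  {"gripper": 0,"x": 10,"y": 42,"z": 0,"spin": 0},
  {"gripper": 0,"x": 10,"y": 42,"z": 0,"spin": 0},
  {"gripper": 0,"x": 10,"y": 42,"z": 0,"spin": 0},
  {"gripper": 0,"x": 10,"y": 42,"z": 5,"spin": 0},
  {"gripper": 0,"x": 10,"y": 42,"z": 15,"spin": 0},
  {"gripper": 0,"x": 9,"y": 35,"z": 15,"spin": 0},
  {"gripper": 0,"x": 0,"y": 20,"z": 5,"spin": 0},
])

```text
time: 30.05
eef_pos: [0.5725, -0.3344, 0.1971]
tcp_rot: [1.0, -0.002, -0.001, -0.001]
contact_force: [-0.3, -0.7, 0.0]
opening: 0.5
finger_force: 0.0
```

step_arm([
  {"gripper": 0,"x": 0,"y": 0,"z": 0,"spin": -2},
  {"gripper": 0,"x": 0,"y": 0,"z": 0,"spin": 0},
  {"gripper": 0,"x": 0,"y": 0,"z": 0,"spin": 0},
  {"gripper": 0,"x": 0,"y": 0,"z": 0,"spin": 0},
  {"gripper": 0,"x": 0,"y": 0,"z": 0,"spin": 0},
  {"gripper": 0,"x": 0,"y": 0,"z": 0,"spin": 0},
  {"gripper": 0,"x": 0,"y": 0,"z": 0,"spin": 0},
  {"gripper": 0,"x": 0,"y": 0,"z": 0,"spin": 0},
  {"gripper": 0,"x": 0,"y": 0,"z": 0,"spin": 0},
  {"gripper": 0,"x": 0,"y": 0,"z": 0,"spin": 0},
])

```text
time: 31.05
eef_pos: [0.5735, -0.331, 0.1998]
tcp_rot: [1.0, 0.017, -0.0, -0.0]
contact_force: [0.0, 0.1, 0.1]
opening: 0.499
finger_force: 0.0
```

```bash
cat >> h.py <<'E'
def yaw(s):
    m=R.from_quat(s["tcp_rot"]).as_matrix(); return np.degrees(np.arctan2(m[1,0],m[0,0]))
def go(s,x,y,z,ps):
    """print spin first, then tool-frame shift (at the new yaw) to reach world mm x,y,z, yaw deg"""
    e=np.array(s["eef_pos"])*1000; y0=yaw(s); a=np.radians(ps); d=np.array([x,y])-e[:2]
    print("at",e.round(1),"yaw",round(y0,2),"-> spin",round((y0-ps+180)%360-180,2),"tx",round(d@[np.cos(a),np.sin(a)],1),"ty",round(d@[np.sin(a),-np.cos(a)],1),"tz",round(e[2]-z,1), "world",d.round(1))
E
python3 - <<'E'
from h import *
s=get_state()
p,c=cloud("wrist");r=rib(p,np.array([.574,-.331]));print(r);go(s,*r[0],0,r[1]%180 if r[1]%180<90 else r[1]%180-180)
E
```

```text
(array([ 577. , -331.7]), 2.7, 49, 16, np.float64(48.3), 966, [[-53.0, -71.0], [10.0, -18.0], [39.0, 22.0]])
at [ 573.5 -331.   199.8] yaw 1.93 -> spin -0.77 tx 3.5 ty 0.8 tz 199.8 world [ 3.5 -0.7]
```

step_arm([
  {"gripper": 0,"x": 3.5,"y": 0.8,"z": 10,"spin": -0.8},
  {"gripper": 0,"x": 0,"y": 0,"z": 30,"spin": 0},
  {"gripper": 0,"x": 0,"y": 0,"z": 35,"spin": 0},
  {"gripper": 0,"x": 0,"y": 0,"z": 35,"spin": 0},
  {"gripper": 0,"x": 0,"y": 0,"z": 35,"spin": 0},
  {"gripper": 0,"x": 0,"y": 0,"z": 25,"spin": 0},
  {"gripper": 0,"x": 0,"y": 0,"z": 15,"spin": 0},
  {"gripper": 0,"x": 0,"y": 0,"z": 10,"spin": 0},
  {"gripper": 0,"x": 0,"y": 0,"z": 5,"spin": 0},
  {"gripper": 0,"x": 0,"y": 0,"z": 0,"spin": 0},
], force=40)

```text
time: 32.1
eef_pos: [0.5773, -0.3319, 0.0001]
tcp_rot: [1.0, 0.024, 0.0, 0.0]
contact_force: [0.2, -0.1, -0.7]
opening: 0.501
finger_force: 0.0
```

step_arm([
  {"gripper": 1,"x": 0,"y": 0,"z": 0,"spin": 0},
  {"gripper": 1,"x": 0,"y": 0,"z": 0,"spin": 0},
  {"gripper": 1,"x": 0,"y": 0,"z": 0,"spin": 0},
  {"gripper": 1,"x": 0,"y": 0,"z": 0,"spin": 0},
  {"gripper": 1,"x": 0,"y": 0,"z": 0,"spin": 0},
  {"gripper": 1,"x": 0,"y": 0,"z": 0,"spin": 0},
  {"gripper": 1,"x": 0,"y": 0,"z": 0,"spin": 0},
  {"gripper": 1,"x": 0,"y": 0,"z": 0,"spin": 0},
  {"gripper": 1,"x": 0,"y": 0,"z": 0,"spin": 0},
  {"gripper": 1,"x": 0,"y": 0,"z": 0,"spin": 0},
])

```text
time: 33.1
eef_pos: [0.578, -0.3325, 0.0016]
tcp_rot: [1.0, 0.024, 0.001, 0.001]
contact_force: [0.5, 0.0, 6.0]
opening: 0.183
finger_force: 40.0
```

step_arm([
  {"gripper": 1,"x": 0,"y": 0,"z": -10,"spin": 0},
  {"gripper": 1,"x": 0,"y": 0,"z": -25,"spin": 0},
  {"gripper": 1,"x": 0,"y": 0,"z": -30,"spin": 5.2},
  {"gripper": 1,"x": 0,"y": 0,"z": -30,"spin": 5.3},
  {"gripper": 1,"x": -5,"y": -15,"z": -5,"spin": 0},
  {"gripper": 1,"x": -10,"y": -32,"z": 0,"spin": 0},
  {"gripper": 1,"x": -10,"y": -36,"z": 0,"spin": 0},
  {"gripper": 1,"x": -10,"y": -36,"z": 0,"spin": 0},
  {"gripper": 1,"x": -10,"y": -36,"z": 0,"spin": 0},
  {"gripper": 1,"x": -10,"y": -36,"z": 0,"spin": 0},
])

```text
time: 34.1
eef_pos: [0.546, -0.132, 0.0977]
tcp_rot: [0.998, -0.067, -0.002, -0.001]
contact_force: [0.8, 0.9, -0.1]
opening: 0.181
finger_force: 39.1
```

step_arm([
  {"gripper": 1,"x": -10,"y": -36,"z": 0,"spin": 0},
  {"gripper": 1,"x": -10,"y": -36,"z": 0,"spin": 0},
  {"gripper": 1,"x": -10,"y": -36,"z": 0,"spin": 0},
  {"gripper": 1,"x": -10,"y": -28,"z": 0,"spin": 0},
  {"gripper": 1,"x": -3,"y": -11,"z": 0,"spin": 0},
  {"gripper": 1,"x": 0,"y": 0,"z": 0,"spin": 0},
  {"gripper": 1,"x": 0,"y": 0,"z": 0,"spin": 0},
  {"gripper": 1,"x": 0,"y": 0,"z": 0,"spin": 0},
  {"gripper": 1,"x": 0,"y": 0,"z": 0,"spin": 0},
  {"gripper": 1,"x": 0,"y": 0,"z": 0,"spin": 0},
])

```text
time: 35.1
eef_pos: [0.5258, 0.0155, 0.0998]
tcp_rot: [0.998, -0.068, 0.0, 0.0]
contact_force: [0.5, -0.2, -1.6]
opening: 0.18
finger_force: 39.1
```

```bash
python3 - <<'E'
from h import *
s=get_state();go(s,525.8,16.0,7,-7.8);print(s["opening"],s["contact_force"])
p,c=cloud("wrist");np.savez("w7.npz",p=p,**c);cv2.imwrite("pics/w7.png",c["color"][:,:,::-1])
z=.1 
P=p.reshape(-1,3);d=np.abs(P[:,:2]-s["eef_pos"][:2]).max(1);t=P[(d<.12)&(P[:,2]>.08)&(P[:,2]<.125)]
print(np.histogram(t[:,2],bins=9,range=(.08,.125)))
E
```

```text
at [525.8  15.5  99.8] yaw -7.85 -> spin -0.05 tx -0.1 ty -0.5 tz 92.8 world [-0.   0.5]
0.17957772160000152 [ 0.46437511 -0.19510679 -1.57244387]
(array([    0,     0,     0,    82,   575,   629, 17523,   132,   319]), array([0.08 , 0.085, 0.09 , 0.095, 0.1  , 0.105, 0.11 , 0.115, 0.12 ,
       0.125]))
```

View pics/w7.png

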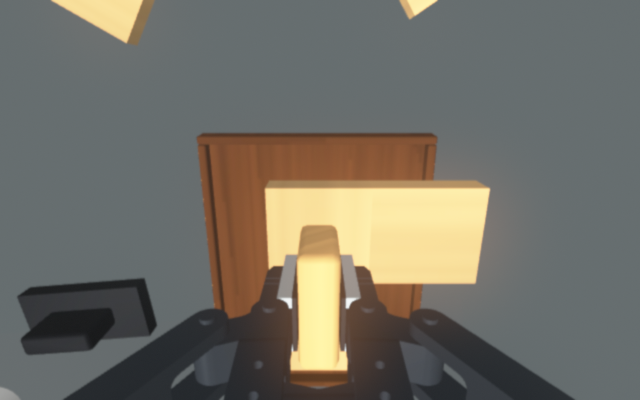

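The template hangs level, its edges parallel to the tray, with its foot to the far right at (380–485,185–280). I'll check its extents in the tray frame.

```bash
cat >> h.py <<'E'
TR=(468.8,23.8,-7.8)
def loc(P,T=TR):
    a=np.radians(T[2]);return (P[:,:2]*1000-T[:2])@np.array([[np.cos(a),-np.sin(a)],[np.sin(a),np.cos(a)]])
def ext(p,zlo,zhi,box):
    """extents in tray frame (mm) of points in z range inside box x0,x1,y0,y1"""
    P=p.reshape(-1,3);P=P[(P[:,2]>zlo)&(P[:,2]<zhi)];q=loc(P);b=box
    q=q[(q[:,0]>b[0])&(q[:,0]<b[1])&(q[:,1]>b[2])&(q[:,1]<b[3])]
    return np.percentile(q,[.3,99.7],axis=0).round(1).tolist(),len(q)
E
python3 - <<'E'
from h import *
p=np.load("w7.npz")["p"]
print(ext(p,.110,.1155,(30,130,-100,60)))
print(ext(p,.110,.1155,(60,130,-100,-40)),ext(p,.110,.1155,(60,130,-20,60)))
# edge at far side vs y -> yaw
P=p.reshape(-1,3);P=P[(P[:,2]>.110)&(P[:,2]<.1155)];q=loc(P)
b=[(y,q[(abs(q[:,1]-y)<3)&(q[:,0]<130)][:,0].max()) for y in range(-65,20,10)];print(np.round(b,1).tolist(),np.degrees(np.polyfit(*zip(*b),1)[0]))
E
```

```text
([[50.9, -74.2], [97.0, 21.4]], 17094)
([[60.1, -74.4], [97.0, -40.1]], 6111) ([[60.6, -19.9], [97.0, 21.5]], 5507)
[[-65.0, 97.1], [-55.0, 97.1], [-45.0, 97.1], [-35.0, 97.2], [-25.0, 97.2], [-15.0, 97.1], [-5.0, 97.0], [5.0, 97.2], [15.0, 97.1]] -0.0026519399040453194
```

step_arm([
  {"gripper": 1,"x": 1,"y": -1.4,"z": 10,"spin": 0},
  {"gripper": 1,"x": 0,"y": 0,"z": 20,"spin": 0},
  {"gripper": 1,"x": 0,"y": 0,"z": 20,"spin": 0},
  {"gripper": 1,"x": 0,"y": 0,"z": 15,"spin": 0},
  {"gripper": 1,"x": 0,"y": 0,"z": 10,"spin": 0},
  {"gripper": 1,"x": 0,"y": 0,"z": 7,"spin": 0},
  {"gripper": 1,"x": 0,"y": 0,"z": 5,"spin": 0},
  {"gripper": 1,"x": 0,"y": 0,"z": 4,"spin": 0},
  {"gripper": 1,"x": 0,"y": 0,"z": 0,"spin": 0},
  {"gripper": 1,"x": 0,"y": 0,"z": 0,"spin": 0},
])

```text
time: 36.15
eef_pos: [0.5272, 0.0176, 0.0093]
tcp_rot: [0.998, -0.068, 0.0, 0.0]
contact_force: [0.0, -0.2, -0.8]
opening: 0.178
finger_force: 39.1
```

step_arm([
  {"gripper": 0.3,"x": 0,"y": 0,"z": 0,"spin": 0},
  {"gripper": 0.3,"x": 0,"y": 0,"z": 0,"spin": 0},
  {"gripper": 0.3,"x": 0,"y": 0,"z": 0,"spin": 0},
  {"gripper": 0.3,"x": 0,"y": 0,"z": 0,"spin": 0},
  {"gripper": 0.3,"x": 0,"y": 0,"z": -10,"spin": 0},
  {"gripper": 0.3,"x": 0,"y": 0,"z": -25,"spin": 0},
  {"gripper": 0.3,"x": 0,"y": 0,"z": -35,"spin": 0},
  {"gripper": 0,"x": 0,"y": 0,"z": -35,"spin": 0},
  {"gripper": 0,"x": 0,"y": 0,"z": -35,"spin": 0},
  {"gripper": 0,"x": 0,"y": 0,"z": -35,"spin": 0},
])

```text
time: 37.15
eef_pos: [0.5266, 0.0177, 0.1861]
tcp_rot: [0.998, -0.068, 0.0, 0.0]
contact_force: [0.5, -0.1, 0.3]
opening: 0.498
finger_force: 0.0
```

```bash
python3 - <<'E'
from h import *
s=get_state();print(s["eef_pos"],s["contact_force"])
p,c=cloud("top");np.savez("top2.npz",**c)
for k,xy in dict(bar=(.694,.144),longL=(.694,-.128),sA=(.58,.33)).items(): print(k,rib(p,np.array(xy)))
print(rib(p,np.array([.526,.016]),.05,.006))
go(s,694,144,200,54)
E
```

```text
[0.52663147 0.01774467 0.18613334] [ 0.5173596  -0.06375842  0.29284963]
bar (array([693.7, 143.1]), 54.4, 50, 17, np.float64(47.8), 113, [[-47.0, -23.0], [-4.0, 6.0], [48.0, 24.0]])
longL (array([ 694.3, -128.5]), 115.9, 70, 16, np.float64(47.4), 157, [[-59.0, -23.0], [-19.0, 13.0], [80.0, 71.0]])
sA (array([580.2, 330. ]), 98.1, 49, 17, np.float64(47.5), 117, [[-40.0, -23.0], [-7.0, 18.0], [56.0, 71.0]])
(array([524.6,  15.9]), 79.1, 14, 2, np.float64(52.6), 6, [[-62.0, -27.0], [-43.0, -11.0], [21.0, -4.0]])
at [526.6  17.7 186.1] yaw -7.77 -> spin -61.77 tx 200.5 ty 61.2 tz -13.9 world [167.4 126.3]
```

step_arm([
  {"gripper": 0,"x": 0,"y": 0,"z": -7,"spin": -7.75},
  {"gripper": 0,"x": 0,"y": 0,"z": -7,"spin": -7.75},
  {"gripper": 0,"x": 0,"y": 0,"z": 0,"spin": -7.75},
  {"gripper": 0,"x": 0,"y": 0,"z": 0,"spin": -7.75},
  {"gripper": 0,"x": 0,"y": 0,"z": 0,"spin": -7.75},
  {"gripper": 0,"x": 0,"y": 0,"z": 0,"spin": -7.75},
  {"gripper": 0,"x": 0,"y": 0,"z": 0,"spin": -7.75},
  {"gripper": 0,"x": 0,"y": 0,"z": 0,"spin": -7.75},
  {"gripper": 0,"x": 10,"y": 3,"z": 0,"spin": 0},
  {"gripper": 0,"x": 25,"y": 7.6,"z": 0,"spin": 0},
])

```text
time: 38.2
eef_pos: [0.5559, 0.0398, 0.1983]
tcp_rot: [0.891, 0.454, 0.0, 0.0]
contact_force: [-0.8, -1.0, -0.3]
opening: 0.5
finger_force: 0.0
```

step_arm([
  {"gripper": 0,"x": 35,"y": 10.6,"z": 0,"spin": 0},
  {"gripper": 0,"x": 35,"y": 10.6,"z": 0,"spin": 0},
  {"gripper": 0,"x": 35,"y": 10.6,"z": 0,"spin": 0},
  {"gripper": 0,"x": 35,"y": 10.6,"z": 0,"spin": 0},
  {"gripper": 0,"x": 20,"y": 6.2,"z": 0,"spin": 0},
  {"gripper": 0,"x": 5.5,"y": 2,"z": 0,"spin": 0},
  {"gripper": 0,"x": 0,"y": 0,"z": 0,"spin": 0},
  {"gripper": 0,"x": 0,"y": 0,"z": 0,"spin": 0},
  {"gripper": 0,"x": 0,"y": 0,"z": 0,"spin": 0},
  {"gripper": 0,"x": 0,"y": 0,"z": 0,"spin": 0},
])

```text
time: 39.2
eef_pos: [0.6932, 0.1439, 0.1982]
tcp_rot: [0.89, 0.455, 0.0, 0.0]
contact_force: [-0.3, 0.9, -0.5]
opening: 0.499
finger_force: 0.0
```

```bash
python3 - <<'E'
from h import *
s=get_state()
p,c=cloud("wrist");r=rib(p,np.array([.694,.143]));print(r);go(s,*r[0],0,r[1])
print("sB extents",ext(p,.0175,.0225,(-10,99,-73,30)))
E
```

```text
(array([696.3, 144.4]), 52.4, 50, 16, np.float64(48.2), 977, [[-47.0, -22.0], [8.0, 0.0], [47.0, 22.0]])
at [693.2 143.9 198.2] yaw 54.16 -> spin 1.76 tx 2.3 ty 2.2 tz 198.2 world [3.1 0.5]
sB extents ([[52.8, -72.0], [98.6, 24.2]], 2014)
```

step_arm([
  {"gripper": 0,"x": 2.3,"y": 2.2,"z": 10,"spin": 1.7},
  {"gripper": 0,"x": 0,"y": 0,"z": 30,"spin": 0},
  {"gripper": 0,"x": 0,"y": 0,"z": 35,"spin": 0},
  {"gripper": 0,"x": 0,"y": 0,"z": 35,"spin": 0},
  {"gripper": 0,"x": 0,"y": 0,"z": 35,"spin": 0},
  {"gripper": 0,"x": 0,"y": 0,"z": 25,"spin": 0},
  {"gripper": 0,"x": 0,"y": 0,"z": 14,"spin": 0},
  {"gripper": 0,"x": 0,"y": 0,"z": 9,"spin": 0},
  {"gripper": 0,"x": 0,"y": 0,"z": 4,"spin": 0},
  {"gripper": 0,"x": 0,"y": 0,"z": 0,"spin": 0},
])

```text
time: 40.25
eef_pos: [0.6974, 0.1452, 0.0017]
tcp_rot: [0.897, 0.442, 0.001, 0.0]
contact_force: [-0.1, -0.5, 0.5]
opening: 0.5
finger_force: 0.0
```

step_arm([
  {"gripper": 1,"x": 0,"y": 0,"z": 0,"spin": 0},
  {"gripper": 1,"x": 0,"y": 0,"z": 0,"spin": 0},
  {"gripper": 1,"x": 0,"y": 0,"z": 0,"spin": 0},
  {"gripper": 1,"x": 0,"y": 0,"z": 0,"spin": 0},
  {"gripper": 1,"x": 0,"y": 0,"z": 0,"spin": 0},
  {"gripper": 1,"x": 0,"y": 0,"z": 0,"spin": 0},
  {"gripper": 1,"x": 0,"y": 0,"z": 0,"spin": 0},
  {"gripper": 1,"x": 0,"y": 0,"z": -10,"spin": 0},
  {"gripper": 1,"x": 0,"y": 0,"z": -20,"spin": 0},
  {"gripper": 1,"x": 0,"y": 0,"z": -30,"spin": 0},
])

```text
time: 41.25
eef_pos: [0.6947, 0.145, 0.0594]
tcp_rot: [0.897, 0.442, -0.003, -0.001]
contact_force: [0.3, 0.1, -1.1]
opening: 0.182
finger_force: 39.1
```

step_arm([
  {"gripper": 1,"x": 0,"y": 0,"z": -30,"spin": 7.5},
  {"gripper": 1,"x": 0,"y": 0,"z": -10,"spin": 7.5},
  {"gripper": 1,"x": 0,"y": 0,"z": 0,"spin": 7.5},
  {"gripper": 1,"x": 0,"y": 0,"z": 0,"spin": 7.5},
  {"gripper": 1,"x": 0,"y": 0,"z": 0,"spin": 7.5},
  {"gripper": 1,"x": 0,"y": 0,"z": 0,"spin": 7.5},
  {"gripper": 1,"x": 0,"y": 0,"z": 0,"spin": 7.5},
  {"gripper": 1,"x": 0,"y": 0,"z": 0,"spin": 7.7},
  {"gripper": 1,"x": 0,"y": 0,"z": 0,"spin": 0},
  {"gripper": 1,"x": 0,"y": 0,"z": 0,"spin": 0},
])

```text
time: 42.25
eef_pos: [0.6968, 0.1452, 0.1015]
tcp_rot: [0.998, -0.066, 0.0, -0.0]
contact_force: [-0.7, -0.1, -1.2]
opening: 0.179
finger_force: 39.1
```

```bash
python3 - <<'E'
from h import *
s=get_state();go(s,525.1,66.5,100,-7.8);print(s["opening"],s["contact_force"])
E
```

```text
at [696.8 145.2 101.5] yaw -7.51 -> spin 0.29 tx -159.4 ty 101.3 tz 1.5 world [-171.7  -78.7]
0.1788208307480909 [-0.70723438 -0.09066576 -1.17765463]
```

step_arm([
  {"gripper": 1,"x": -12,"y": 7,"z": 0,"spin": 0.3},
  {"gripper": 1,"x": -25,"y": 16,"z": 0,"spin": 0},
  {"gripper": 1,"x": -30,"y": 19,"z": 0,"spin": 0},
  {"gripper": 1,"x": -30,"y": 19,"z": 0,"spin": 0},
  {"gripper": 1,"x": -30,"y": 19,"z": 0,"spin": 0},
  {"gripper": 1,"x": -22,"y": 14,"z": 0,"spin": 0},
  {"gripper": 1,"x": -10.4,"y": 7.3,"z": 0,"spin": 0},
  {"gripper": 1,"x": 0,"y": 0,"z": 0,"spin": 0},
  {"gripper": 1,"x": 0,"y": 0,"z": 0,"spin": 0},
  {"gripper": 1,"x": 0,"y": 0,"z": 0,"spin": 0},
])

```text
time: 43.25
eef_pos: [0.5263, 0.0671, 0.1014]
tcp_rot: [0.998, -0.069, 0.001, -0.0]
contact_force: [0.3, 0.3, -0.7]
opening: 0.181
finger_force: 39.1
```

```bash
cat > held.py <<'E'
from h import *
s=get_state();p,c=cloud("wrist");zt=s["eef_pos"][2]+.0135
print("eef",np.round(s["eef_pos"],4),yaw(s))
P=p.reshape(-1,3);P=P[(P[:,2]>zt-.004)&(P[:,2]<zt+.003)];q=loc(P);q=q[(np.abs(q)<135).all(1)]
print("held extents",np.percentile(q,[.3,99.7],axis=0).round(1).tolist(),len(q))
b=[(y,q[abs(q[:,1]-y)<3][:,0].max()) for y in range(int(q[:,1].min())+6,int(q[:,1].max())-5,8)];print("far edge",np.round(b,1).tolist())
E
python3 held.py
```

```text
eef [0.5263 0.0671 0.1014] -7.937547656394647
held extents [[3.5, 26.9], [98.4, 72.7]] 8289
far edge [[32.0, 98.6], [40.0, 98.5], [48.0, 98.6], [56.0, 98.6], [64.0, 98.6]]
```

step_arm([
  {"gripper": 1,"x": -0.4,"y": -0.5,"z": 10,"spin": 0},
  {"gripper": 1,"x": 0,"y": 0,"z": 20,"spin": 0},
  {"gripper": 1,"x": 0,"y": 0,"z": 20,"spin": 0},
  {"gripper": 1,"x": 0,"y": 0,"z": 15,"spin": 0},
  {"gripper": 1,"x": 0,"y": 0,"z": 10,"spin": 0},
  {"gripper": 1,"x": 0,"y": 0,"z": 8,"spin": 0},
  {"gripper": 1,"x": 0,"y": 0,"z": 5,"spin": 0},
  {"gripper": 1,"x": 0,"y": 0,"z": 3,"spin": 0},
  {"gripper": 1,"x": 0,"y": 0,"z": 0,"spin": 0},
  {"gripper": 1,"x": 0,"y": 0,"z": 0,"spin": 0},
])

```text
time: 44.3
eef_pos: [0.5251, 0.0674, 0.0104]
tcp_rot: [0.998, -0.07, 0.001, 0.0]
contact_force: [0.2, 0.5, -0.1]
opening: 0.184
finger_force: 39.1
```

step_arm([
  {"gripper": 0.3,"x": 0,"y": 0,"z": 0,"spin": 0},
  {"gripper": 0.3,"x": 0,"y": 0,"z": 0,"spin": 0},
  {"gripper": 0.3,"x": 0,"y": 0,"z": 0,"spin": 0},
  {"gripper": 0.3,"x": 0,"y": 0,"z": 0,"spin": 0},
  {"gripper": 0.3,"x": 0,"y": 0,"z": -10,"spin": 0},
  {"gripper": 0.3,"x": 0,"y": 0,"z": -25,"spin": 0},
  {"gripper": 0.3,"x": 0,"y": 0,"z": -35,"spin": 0},
  {"gripper": 0,"x": 0,"y": 0,"z": -35,"spin": 0},
  {"gripper": 0,"x": 0,"y": 0,"z": -40,"spin": 0},
  {"gripper": 0,"x": 0,"y": 0,"z": -45,"spin": 0},
])

```text
time: 45.3
eef_pos: [0.5237, 0.0675, 0.2013]
tcp_rot: [0.998, -0.07, -0.001, -0.0]
contact_force: [0.5, -0.1, 0.3]
opening: 0.5
finger_force: 0.0
```

```bash
python3 - <<'E'
from h import *
s=get_state();print(s["contact_force"])
p,c=cloud("top")
for k,xy in dict(longL=(.694,-.128),sA=(.58,.33)).items(): print(k,rib(p,np.array(xy)))
go(s,696,-128.5,200,116)
p,c=cloud("wrist");
print("sB,bar extents",ext(p,.0165,.0235,(0,99,-73,25.5)),ext(p,.0165,.0235,(-15,100,26,75)))
E
```

```text
[ 0.47927244 -0.1227673   0.26875987]
longL (array([ 693.9, -128.3]), 115.5, 69, 16, np.float64(47.4), 155, [[-60.0, -23.0], [-15.0, 13.0], [82.0, 70.0]])
sA (array([580.1, 329.9]), 100.2, 49, 17, np.float64(47.0), 117, [[-39.0, -23.0], [-7.0, 17.0], [55.0, 71.0]])
at [523.7  67.5 201.3] yaw -7.98 -> spin -123.98 tx -251.7 ty 68.9 tz 1.3 world [ 172.3 -196. ]
sB,bar extents ([[2.4, -71.6], [98.0, 24.1]], 5439) ([[1.2, 27.3], [96.7, 73.1]], 3268)
```

step_arm([
  {"gripper": 0,"x": 0,"y": 0,"z": 0,"spin": -7.75},
  {"gripper": 0,"x": 0,"y": 0,"z": 0,"spin": -7.75},
  {"gripper": 0,"x": 0,"y": 0,"z": 0,"spin": -7.75},
  {"gripper": 0,"x": 0,"y": 0,"z": 0,"spin": -7.75},
  {"gripper": 0,"x": 0,"y": 0,"z": 0,"spin": -7.75},
  {"gripper": 0,"x": 0,"y": 0,"z": 0,"spin": -7.75},
  {"gripper": 0,"x": 0,"y": 0,"z": 0,"spin": -7.75},
  {"gripper": 0,"x": 0,"y": 0,"z": 0,"spin": -7.75},
  {"gripper": 0,"x": 0,"y": 0,"z": 0,"spin": -7.75},
  {"gripper": 0,"x": 0,"y": 0,"z": 0,"spin": -7.75},
])

```text
time: 46.4
eef_pos: [0.5243, 0.0675, 0.1997]
tcp_rot: [0.82, 0.572, -0.0, -0.0]
contact_force: [0.0, 0.4, 0.7]
opening: 0.498
finger_force: 0.0
```

step_arm([
  {"gripper": 0,"x": 0,"y": 0,"z": 0,"spin": -7.75},
  {"gripper": 0,"x": 0,"y": 0,"z": 0,"spin": -7.75},
  {"gripper": 0,"x": 0,"y": 0,"z": 0,"spin": -7.75},
  {"gripper": 0,"x": 0,"y": 0,"z": 0,"spin": -7.75},
  {"gripper": 0,"x": 0,"y": 0,"z": 0,"spin": -7.75},
  {"gripper": 0,"x": 0,"y": 0,"z": 0,"spin": -7.75},
  {"gripper": 0,"x": -12,"y": 3,"z": 0,"spin": 0},
  {"gripper": 0,"x": -28,"y": 8,"z": 0,"spin": 0},
  {"gripper": 0,"x": -36,"y": 10,"z": 0,"spin": 0},
  {"gripper": 0,"x": -36,"y": 10,"z": 0,"spin": 0},
])

```text
time: 47.4
eef_pos: [0.6026, -0.021, 0.1999]
tcp_rot: [0.531, 0.847, 0.0, 0.0]
contact_force: [0.9, 0.5, 0.1]
opening: 0.501
finger_force: 0.0
```

step_arm([
  {"gripper": 0,"x": -36,"y": 10,"z": 0,"spin": 0},
  {"gripper": 0,"x": -36,"y": 10,"z": 0,"spin": 0},
  {"gripper": 0,"x": -32,"y": 9,"z": 0,"spin": 0},
  {"gripper": 0,"x": -24,"y": 6,"z": 0,"spin": 0},
  {"gripper": 0,"x": -11.7,"y": 2.9,"z": 0,"spin": 0},
  {"gripper": 0,"x": 0,"y": 0,"z": 0,"spin": 0},
  {"gripper": 0,"x": 0,"y": 0,"z": 0,"spin": 0},
  {"gripper": 0,"x": 0,"y": 0,"z": 0,"spin": 0},
  {"gripper": 0,"x": 0,"y": 0,"z": 0,"spin": 0},
  {"gripper": 0,"x": 0,"y": 0,"z": 0,"spin": 0},
])

```text
time: 48.4
eef_pos: [0.6967, -0.1277, 0.2002]
tcp_rot: [0.529, 0.848, 0.0, 0.0]
contact_force: [0.2, -0.2, -0.3]
opening: 0.5
finger_force: 0.0
```

```bash
python3 - <<'E'
from h import *
s=get_state()
p,c=cloud("wrist");r=rib(p,np.array([.696,-.128]));print(r);go(s,*r[0],0,r[1]);print(s["qpos"])
E
```

```text
(array([ 696.8, -127.9]), 115.5, 70, 16, np.float64(48.2), 1349, [[-59.0, -22.0], [-4.0, 12.0], [82.0, 70.0]])
at [ 696.7 -127.7  200.2] yaw 116.07 -> spin 0.57 tx -0.3 ty 0.0 tz 200.2 world [ 0.1 -0.2]
[-3.24197812e-01  3.68737657e-01  1.49960510e+00  1.23061146e-05
  1.27299657e+00 -7.79220503e-01]
```

step_arm([
  {"gripper": 0,"x": -0.3,"y": 0,"z": 10,"spin": 0.5},
  {"gripper": 0,"x": 0,"y": 0,"z": 30,"spin": 0},
  {"gripper": 0,"x": 0,"y": 0,"z": 35,"spin": 0},
  {"gripper": 0,"x": 0,"y": 0,"z": 35,"spin": 0},
  {"gripper": 0,"x": 0,"y": 0,"z": 35,"spin": 0},
  {"gripper": 0,"x": 0,"y": 0,"z": 25,"spin": 0},
  {"gripper": 0,"x": 0,"y": 0,"z": 15,"spin": 0},
  {"gripper": 0,"x": 0,"y": 0,"z": 10,"spin": 0},
  {"gripper": 0,"x": 0,"y": 0,"z": 5,"spin": 0},
  {"gripper": 0,"x": 0,"y": 0,"z": 0,"spin": 0},
])

```text
time: 49.45
eef_pos: [0.6974, -0.1289, 0.0001]
tcp_rot: [0.533, 0.846, 0.0, 0.0]
contact_force: [0.2, 0.0, -0.2]
opening: 0.501
finger_force: 0.0
```

step_arm([
  {"gripper": 1,"x": 0,"y": 0,"z": 0,"spin": 0},
  {"gripper": 1,"x": 0,"y": 0,"z": 0,"spin": 0},
  {"gripper": 1,"x": 0,"y": 0,"z": 0,"spin": 0},
  {"gripper": 1,"x": 0,"y": 0,"z": 0,"spin": 0},
  {"gripper": 1,"x": 0,"y": 0,"z": 0,"spin": 0},
  {"gripper": 1,"x": 0,"y": 0,"z": 0,"spin": 0},
  {"gripper": 1,"x": 0,"y": 0,"z": 0,"spin": 0},
  {"gripper": 1,"x": 0,"y": 0,"z": -10,"spin": 0},
  {"gripper": 1,"x": 0,"y": 0,"z": -20,"spin": 0},
  {"gripper": 1,"x": 0,"y": 0,"z": -30,"spin": 0},
])

```text
time: 50.45
eef_pos: [0.6948, -0.128, 0.0581]
tcp_rot: [0.533, 0.846, -0.001, -0.003]
contact_force: [0.0, -0.6, -1.5]
opening: 0.182
finger_force: 39.1
```

step_arm([
  {"gripper": 1,"x": 0,"y": 0,"z": -30,"spin": 7.7},
  {"gripper": 1,"x": 0,"y": 0,"z": -10,"spin": 7.7},
  {"gripper": 1,"x": 0,"y": 0,"z": 0,"spin": 7.7},
  {"gripper": 1,"x": 0,"y": 0,"z": 0,"spin": 7.7},
  {"gripper": 1,"x": 0,"y": 0,"z": 0,"spin": 7.7},
  {"gripper": 1,"x": 0,"y": 0,"z": 0,"spin": 7.7},
  {"gripper": 1,"x": 0,"y": 0,"z": 0,"spin": 7.7},
  {"gripper": 1,"x": 0,"y": 0,"z": 0,"spin": 7.7},
  {"gripper": 1,"x": 0,"y": 0,"z": 0,"spin": 7.7},
  {"gripper": 1,"x": 0,"y": 0,"z": 0,"spin": 7.7},
])

```text
time: 51.45
eef_pos: [0.6968, -0.1287, 0.1006]
tcp_rot: [0.945, 0.327, -0.0, -0.0]
contact_force: [1.0, -0.5, -0.7]
opening: 0.185
finger_force: 39.2
```

step_arm([
  {"gripper": 1,"x": 0,"y": 0,"z": 0,"spin": 7.7},
  {"gripper": 1,"x": 0,"y": 0,"z": 0,"spin": 7.7},
  {"gripper": 1,"x": 0,"y": 0,"z": 0,"spin": 7.7},
  {"gripper": 1,"x": 0,"y": 0,"z": 0,"spin": 7.7},
  {"gripper": 1,"x": 0,"y": 0,"z": 0,"spin": 7.7},
  {"gripper": 1,"x": 0,"y": 0,"z": 0,"spin": 7.7},
  {"gripper": 1,"x": 0,"y": 0,"z": 0,"spin": 0},
  {"gripper": 1,"x": 0,"y": 0,"z": 0,"spin": 0},
  {"gripper": 1,"x": 0,"y": 0,"z": 0,"spin": 0},
  {"gripper": 1,"x": 0,"y": 0,"z": 0,"spin": 0},
])

```text
time: 52.45
eef_pos: [0.697, -0.1287, 0.1]
tcp_rot: [0.998, -0.066, -0.0, -0.0]
contact_force: [-0.9, 0.6, -0.5]
opening: 0.178
finger_force: 39.2
```

```bash
python3 - <<'E'
from h import *
s=get_state();go(s,424.8,-20.6,100,-7.8);print(s["opening"],s["contact_force"])
E
```

```text
at [ 697.  -128.7  100. ] yaw -7.61 -> spin 0.19 tx -284.4 ty -70.2 tz -0.0 world [-272.2  108.1]
0.17782974259038561 [-0.87013881  0.61605213 -0.54117385]
```

step_arm([
  {"gripper": 1,"x": -14,"y": -3.5,"z": 0,"spin": 0},
  {"gripper": 1,"x": -32,"y": -8,"z": 0,"spin": 0},
  {"gripper": 1,"x": -38,"y": -9.5,"z": 0,"spin": 0},
  {"gripper": 1,"x": -38,"y": -9.5,"z": 0,"spin": 0},
  {"gripper": 1,"x": -38,"y": -9.5,"z": 0,"spin": 0},
  {"gripper": 1,"x": -38,"y": -9.5,"z": 0,"spin": 0},
  {"gripper": 1,"x": -36,"y": -9,"z": 0,"spin": 0},
  {"gripper": 1,"x": -30,"y": -7,"z": 0,"spin": 0},
  {"gripper": 1,"x": -15,"y": -4,"z": 0,"spin": 0},
  {"gripper": 1,"x": -5.4,"y": -0.7,"z": 0,"spin": 0},
])

```text
time: 53.45
eef_pos: [0.4231, -0.0205, 0.0998]
tcp_rot: [0.998, -0.066, -0.0, -0.0]
contact_force: [0.7, -0.7, -2.3]
opening: 0.175
finger_force: 39.2
```

step_arm([
  {"gripper": 1,"x": 0,"y": 0,"z": 0,"spin": 0},
  {"gripper": 1,"x": 0,"y": 0,"z": 0,"spin": 0},
  {"gripper": 1,"x": 0,"y": 0,"z": 0,"spin": 0},
  {"gripper": 1,"x": 0,"y": 0,"z": 0,"spin": 0},
  {"gripper": 1,"x": 0,"y": 0,"z": 0,"spin": 0},
  {"gripper": 1,"x": 0,"y": 0,"z": 0,"spin": 0},
  {"gripper": 1,"x": 0,"y": 0,"z": 0,"spin": 0},
  {"gripper": 1,"x": 0,"y": 0,"z": 0,"spin": 0},
  {"gripper": 1,"x": 0,"y": 0,"z": 0,"spin": 0},
  {"gripper": 1,"x": 0,"y": 0,"z": 0,"spin": 0},
])

```text
time: 54.45
eef_pos: [0.4246, -0.0212, 0.0998]
tcp_rot: [0.998, -0.067, 0.0, 0.0]
contact_force: [-0.4, -0.5, -1.3]
opening: 0.181
finger_force: 39.2
```

```bash
python3 held.py; python3 -c "
from h import *
s=get_state();go(s,424.8,-20.6,100,-7.8);print(s['qpos'])"
```

```text
eef [ 0.4246 -0.0212  0.0998] -7.67268872566068
held extents [[-92.7, -74.2], [50.9, 20.7]] 21645
far edge [[-68.0, 51.1], [-60.0, 51.1], [-52.0, 51.1], [-44.0, 51.0], [-36.0, 50.9], [-28.0, 50.9], [-20.0, -48.0], [-12.0, -47.9], [-4.0, -48.0], [4.0, -48.1], [12.0, -48.0]]
at [424.6 -21.2  99.8] yaw -7.67 -> spin 0.13 tx 0.1 ty -0.6 tz -0.2 world [0.2 0.6]
[-2.89562779e-01 -1.52167689e-01  2.26406580e+00  8.49581269e-06
  1.02965829e+00  1.41514232e+00]
```

step_arm([
  {"gripper": 1,"x": -3.4,"y": -1.5,"z": 0,"spin": 0.1},
  {"gripper": 1,"x": 0,"y": 0,"z": 15,"spin": 0},
  {"gripper": 1,"x": 0,"y": 0,"z": 20,"spin": 0},
  {"gripper": 1,"x": 0,"y": 0,"z": 20,"spin": 0},
  {"gripper": 1,"x": 0,"y": 0,"z": 10,"spin": 0},
  {"gripper": 1,"x": 0,"y": 0,"z": 5,"spin": 0},
  {"gripper": 1,"x": 0,"y": 0,"z": 0,"spin": 0},
  {"gripper": 1,"x": 0,"y": 0,"z": 0,"spin": 0},
  {"gripper": 1,"x": 0,"y": 0,"z": 0,"spin": 0},
  {"gripper": 1,"x": 0,"y": 0,"z": 0,"spin": 0},
])

```text
time: 55.5
eef_pos: [0.4221, -0.0195, 0.0306]
tcp_rot: [0.998, -0.068, 0.001, 0.0]
contact_force: [-0.1, 0.1, -1.9]
opening: 0.181
finger_force: 39.2
```

```bash
python3 held.py; python3 -c "
from h import *
s=get_state();print(s['qpos'],s['contact_force'])
c=read_camera('wrist');cv2.imwrite('pics/w8.png',c['color'][:,:,::-1])"
```

```text
eef [ 0.4221 -0.0195  0.0306] -7.774470112471608
held extents [[-95.2, -72.9], [68.9, 42.8]] 23655
[-2.87205979e-01 -2.87400676e-02  2.30495789e+00  8.08222005e-06
  8.64029782e-01  1.41924644e+00] [-0.05202855  0.79098263 -1.71559794]Traceback (most recent call last):
  File "held.py", line 6, in <module>
    b=[(y,q[abs(q[:,1]-y)<3][:,0].max()) for y in range(int(q[:,1].min())+6,int(q[:,1].max())-5,8)];print("far edge",np.round(b,1).tolist())
          ~~~~~~~~~~~~~~~~~~~~~~~~~~~^^
    return umr_maximum(a, axis, None, out, keepdims, initial, where)
ValueError: zero-size array to reduction operation maximum which has no identity
```

View pics/w8.png

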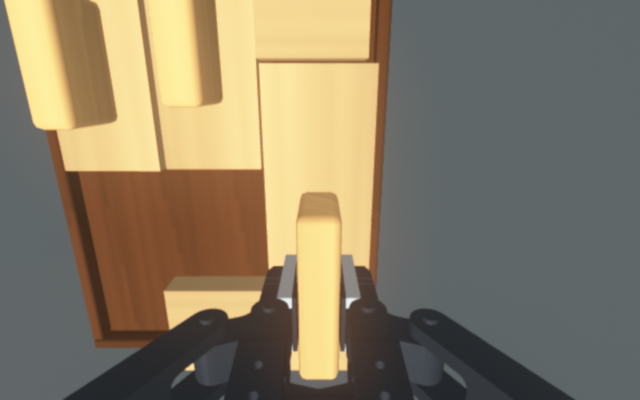

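The wrist view shows the long L on line: its far end at row 62 clears short L's edge at row 58, and its right edge at column 378 is inside the wall. Lowering the rest.

step_arm([
  {"gripper": 1,"x": 0,"y": 0,"z": 5,"spin": 0},
  {"gripper": 1,"x": 0,"y": 0,"z": 5,"spin": 0},
  {"gripper": 1,"x": 0,"y": 0,"z": 5,"spin": 0},
  {"gripper": 1,"x": 0,"y": 0,"z": 4,"spin": 0},
  {"gripper": 1,"x": 0,"y": 0,"z": 2,"spin": 0},
  {"gripper": 1,"x": 0,"y": 0,"z": 0,"spin": 0},
  {"gripper": 1,"x": 0,"y": 0,"z": 0,"spin": 0},
  {"gripper": 1,"x": 0,"y": 0,"z": 0,"spin": 0},
  {"gripper": 1,"x": 0,"y": 0,"z": 0,"spin": 0},
  {"gripper": 1,"x": 0,"y": 0,"z": 0,"spin": 0},
])

```text
time: 56.6
eef_pos: [0.4216, -0.0193, 0.009]
tcp_rot: [0.998, -0.068, 0.0, 0.0]
contact_force: [0.9, 0.3, -1.5]
opening: 0.178
finger_force: 39.2
```

step_arm([
  {"gripper": 0.3,"x": 0,"y": 0,"z": 0,"spin": 0},
  {"gripper": 0.3,"x": 0,"y": 0,"z": 0,"spin": 0},
  {"gripper": 0.3,"x": 0,"y": 0,"z": 0,"spin": 0},
  {"gripper": 0.3,"x": 0,"y": 0,"z": 0,"spin": 0},
  {"gripper": 0.3,"x": 0,"y": 0,"z": -10,"spin": 0},
  {"gripper": 0.3,"x": 0,"y": 0,"z": -25,"spin": 0},
  {"gripper": 0.3,"x": 0,"y": 0,"z": -35,"spin": 0},
  {"gripper": 0,"x": 10,"y": 0,"z": -40,"spin": 0},
  {"gripper": 0,"x": 15,"y": 0,"z": -40,"spin": 0},
  {"gripper": 0,"x": 15,"y": 0,"z": -40,"spin": 0},
])

```text
time: 57.6
eef_pos: [0.4611, -0.0246, 0.2014]
tcp_rot: [0.998, -0.068, 0.001, 0.0]
contact_force: [1.7, -0.3, 0.4]
opening: 0.501
finger_force: 0.0
```

```bash
python3 - <<'E'
from h import *
s=get_state()
p,c=cloud("top");print(rib(p,np.array([.58,.33])))
go(s,582,330,200,98)
p,c=cloud("wrist")
print("long",ext(p,.0165,.0235,(-101,52,-73,-28)),ext(p,.0165,.0235,(-101,-60,-20,50)),"sB",ext(p,.0165,.0235,(51,99,-73,25)))
E
```

```text
(array([579.8, 330.4]), 101.5, 49, 17, np.float64(47.7), 117, [[-39.0, -23.0], [-6.0, 17.0], [54.0, 71.0]])
at [461.1 -24.6 201.4] yaw -7.77 -> spin -105.77 tx 334.3 ty 169.0 tz 1.4 world [120.9 354.6]
long ([[-98.2, -72.8], [47.8, -28.2]], 4727) ([[-98.8, -19.8], [-60.3, 23.1]], 1094) sB ([[51.6, -71.6], [97.2, 23.9]], 4349)
```

step_arm([
  {"gripper": 0,"x": 0,"y": 0,"z": 0,"spin": -7.55},
  {"gripper": 0,"x": 0,"y": 0,"z": 0,"spin": -7.55},
  {"gripper": 0,"x": 0,"y": 0,"z": 0,"spin": -7.55},
  {"gripper": 0,"x": 0,"y": 0,"z": 0,"spin": -7.55},
  {"gripper": 0,"x": 0,"y": 0,"z": 0,"spin": -7.55},
  {"gripper": 0,"x": 0,"y": 0,"z": 0,"spin": -7.55},
  {"gripper": 0,"x": 0,"y": 0,"z": 0,"spin": -7.55},
  {"gripper": 0,"x": 0,"y": 0,"z": 0,"spin": -7.55},
  {"gripper": 0,"x": 0,"y": 0,"z": 0,"spin": -7.55},
  {"gripper": 0,"x": 0,"y": 0,"z": 0,"spin": -7.55},
])

```text
time: 58.7
eef_pos: [0.4605, -0.0245, 0.1987]
tcp_rot: [0.829, 0.559, -0.0, -0.0]
contact_force: [-0.8, -0.2, 0.2]
opening: 0.499
finger_force: 0.0
```

step_arm([
  {"gripper": 0,"x": 0,"y": 0,"z": 0,"spin": -7.55},
  {"gripper": 0,"x": 0,"y": 0,"z": 0,"spin": -7.55},
  {"gripper": 0,"x": 0,"y": 0,"z": 0,"spin": -7.55},
  {"gripper": 0,"x": 0,"y": 0,"z": 0,"spin": -7.6},
  {"gripper": 0,"x": 12,"y": 6,"z": 0,"spin": 0},
  {"gripper": 0,"x": 28,"y": 14,"z": 0,"spin": 0},
  {"gripper": 0,"x": 36,"y": 18,"z": 0,"spin": 0},
  {"gripper": 0,"x": 38,"y": 19,"z": 0,"spin": 0},
  {"gripper": 0,"x": 38,"y": 19,"z": 0,"spin": 0},
  {"gripper": 0,"x": 38,"y": 19,"z": 0,"spin": 0},
])

```text
time: 59.7
eef_pos: [0.5287, 0.1793, 0.1988]
tcp_rot: [0.657, 0.754, 0.0, -0.0]
contact_force: [-0.3, 0.1, 1.2]
opening: 0.496
finger_force: 0.0
```

step_arm([
  {"gripper": 0,"x": 38,"y": 19,"z": 0,"spin": 0},
  {"gripper": 0,"x": 38,"y": 19,"z": 0,"spin": 0},
  {"gripper": 0,"x": 34,"y": 18,"z": 0,"spin": 0},
  {"gripper": 0,"x": 24,"y": 12,"z": 0,"spin": 0},
  {"gripper": 0,"x": 10,"y": 6,"z": 0,"spin": 0},
  {"gripper": 0,"x": 0,"y": 0,"z": 0,"spin": 0},
  {"gripper": 0,"x": 0,"y": 0,"z": 0,"spin": 0},
  {"gripper": 0,"x": 0,"y": 0,"z": 0,"spin": 0},
  {"gripper": 0,"x": 0,"y": 0,"z": 0,"spin": 0},
  {"gripper": 0,"x": 0,"y": 0,"z": 0,"spin": 0},
])

```text
time: 60.7
eef_pos: [0.5821, 0.3286, 0.1991]
tcp_rot: [0.657, 0.754, 0.0, 0.0]
contact_force: [0.1, -0.3, 0.3]
opening: 0.497
finger_force: 0.0
```

```bash
python3 - <<'E'
from h import *
s=get_state()
p,c=cloud("wrist");r=rib(p,np.array([.58,.33]));print(r);go(s,*r[0],0,r[1])
E
```

```text
(array([582.3, 331.5]), 99.3, 51, 16, np.float64(48.2), 970, [[-39.0, -22.0], [-2.0, 16.0], [54.0, 70.0]])
at [582.1 328.6 199.1] yaw 97.89 -> spin -1.41 tx 2.8 ty 0.7 tz 199.1 world [0.2 2.9]
```

step_arm([
  {"gripper": 0,"x": 2.8,"y": 0.7,"z": 9,"spin": -1.4},
  {"gripper": 0,"x": 0,"y": 0,"z": 30,"spin": 0},
  {"gripper": 0,"x": 0,"y": 0,"z": 35,"spin": 0},
  {"gripper": 0,"x": 0,"y": 0,"z": 35,"spin": 0},
  {"gripper": 0,"x": 0,"y": 0,"z": 35,"spin": 0},
  {"gripper": 0,"x": 0,"y": 0,"z": 25,"spin": 0},
  {"gripper": 0,"x": 0,"y": 0,"z": 15,"spin": 0},
  {"gripper": 0,"x": 0,"y": 0,"z": 10,"spin": 0},
  {"gripper": 0,"x": 0,"y": 0,"z": 5,"spin": 0},
  {"gripper": 0,"x": 0,"y": 0,"z": 0,"spin": 0},
])

```text
time: 61.75
eef_pos: [0.5828, 0.3326, 0.0002]
tcp_rot: [0.647, 0.763, 0.0, 0.0]
contact_force: [0.4, -0.7, 0.6]
opening: 0.502
finger_force: 0.0
```

step_arm([
  {"gripper": 1,"x": 0,"y": 0,"z": 0,"spin": 0},
  {"gripper": 1,"x": 0,"y": 0,"z": 0,"spin": 0},
  {"gripper": 1,"x": 0,"y": 0,"z": 0,"spin": 0},
  {"gripper": 1,"x": 0,"y": 0,"z": 0,"spin": 0},
  {"gripper": 1,"x": 0,"y": 0,"z": 0,"spin": 0},
  {"gripper": 1,"x": 0,"y": 0,"z": 0,"spin": 0},
  {"gripper": 1,"x": 0,"y": 0,"z": 0,"spin": 0},
  {"gripper": 1,"x": 0,"y": 0,"z": -10,"spin": 0},
  {"gripper": 1,"x": 0,"y": 0,"z": -20,"spin": 0},
  {"gripper": 1,"x": 0,"y": 0,"z": -30,"spin": 0},
])

```text
time: 62.75
eef_pos: [0.5797, 0.3313, 0.0573]
tcp_rot: [0.647, 0.763, -0.003, -0.002]
contact_force: [0.0, -0.4, -0.9]
opening: 0.182
finger_force: 39.0
```

step_arm([
  {"gripper": 1,"x": 0,"y": 0,"z": -30,"spin": -7.3},
  {"gripper": 1,"x": 0,"y": 0,"z": -10,"spin": -7.3},
  {"gripper": 1,"x": 0,"y": 0,"z": 0,"spin": -7.3},
  {"gripper": 1,"x": 0,"y": 0,"z": 0,"spin": -7.3},
  {"gripper": 1,"x": 0,"y": 0,"z": 0,"spin": -7.3},
  {"gripper": 1,"x": 0,"y": 0,"z": 0,"spin": -7.3},
  {"gripper": 1,"x": 0,"y": 0,"z": 0,"spin": -7.3},
  {"gripper": 1,"x": 0,"y": 0,"z": 0,"spin": -7.3},
  {"gripper": 1,"x": 0,"y": 0,"z": 0,"spin": -7.3},
  {"gripper": 1,"x": 0,"y": 0,"z": 0,"spin": -7.2},
])

```text
time: 63.75
eef_pos: [0.5814, 0.332, 0.099]
tcp_rot: [0.065, 0.998, -0.0, -0.001]
contact_force: [-0.5, 1.1, -1.0]
opening: 0.178
finger_force: 39.1
```

step_arm([
  {"gripper": 1,"x": 0,"y": 0,"z": 0,"spin": 0},
  {"gripper": 1,"x": 0,"y": 0,"z": 0,"spin": 0},
  {"gripper": 1,"x": 0,"y": 0,"z": 0,"spin": 0},
  {"gripper": 1,"x": 0,"y": 0,"z": 0,"spin": 0},
  {"gripper": 1,"x": 0,"y": 0,"z": 0,"spin": 0},
  {"gripper": 1,"x": 0,"y": 0,"z": 0,"spin": 0},
  {"gripper": 1,"x": 0,"y": 0,"z": 0,"spin": 0},
  {"gripper": 1,"x": 0,"y": 0,"z": 0,"spin": 0},
  {"gripper": 1,"x": 0,"y": 0,"z": 0,"spin": 0},
  {"gripper": 1,"x": 0,"y": 0,"z": 0,"spin": 0},
])

```text
time: 64.75
eef_pos: [0.5824, 0.3324, 0.0998]
tcp_rot: [0.067, 0.998, 0.0, 0.0]
contact_force: [0.2, 0.4, -0.9]
opening: 0.182
finger_force: 39.1
```

```bash
python3 - <<'E'
from h import *
s=get_state();go(s,433.5,79.1,100,172.2);print(s["opening"],s["contact_force"])
E
```

```text
at [582.4 332.4  99.8] yaw 172.27 -> spin 0.07 tx 113.1 ty -271.2 tz -0.2 world [-148.9 -253.3]
0.18165031908697823 [ 0.18095437  0.4036639  -0.85559363]
```

step_arm([
  {"gripper": 1,"x": 6,"y": -14,"z": 0,"spin": 0},
  {"gripper": 1,"x": 12,"y": -29,"z": 0,"spin": 0},
  {"gripper": 1,"x": 15,"y": -36,"z": 0,"spin": 0},
  {"gripper": 1,"x": 15,"y": -36,"z": 0,"spin": 0},
  {"gripper": 1,"x": 15,"y": -36,"z": 0,"spin": 0},
  {"gripper": 1,"x": 15,"y": -36,"z": 0,"spin": 0},
  {"gripper": 1,"x": 14,"y": -34,"z": 0,"spin": 0},
  {"gripper": 1,"x": 12,"y": -29,"z": 0,"spin": 0},
  {"gripper": 1,"x": 7,"y": -16,"z": 0,"spin": 0},
  {"gripper": 1,"x": 2.1,"y": -5.2,"z": 0,"spin": 0},
])

```text
time: 65.75
eef_pos: [0.4331, 0.0778, 0.0999]
tcp_rot: [0.068, 0.998, -0.0, 0.0]
contact_force: [-0.3, 0.0, -1.2]
opening: 0.177
finger_force: 39.2
```

step_arm([
  {"gripper": 1,"x": 0,"y": 0,"z": 0,"spin": 0},
  {"gripper": 1,"x": 0,"y": 0,"z": 0,"spin": 0},
  {"gripper": 1,"x": 0,"y": 0,"z": 0,"spin": 0},
  {"gripper": 1,"x": 0,"y": 0,"z": 0,"spin": 0},
  {"gripper": 1,"x": 0,"y": 0,"z": 0,"spin": 0},
  {"gripper": 1,"x": 0,"y": 0,"z": 0,"spin": 0},
  {"gripper": 1,"x": 0,"y": 0,"z": 0,"spin": 0},
  {"gripper": 1,"x": 0,"y": 0,"z": 0,"spin": 0},
  {"gripper": 1,"x": 0,"y": 0,"z": 0,"spin": 0},
  {"gripper": 1,"x": 0,"y": 0,"z": 0,"spin": 0},
])

```text
time: 66.75
eef_pos: [0.4338, 0.0788, 0.0998]
tcp_rot: [0.067, 0.998, 0.0, 0.0]
contact_force: [-0.4, 0.5, -0.9]
opening: 0.179
finger_force: 39.2
```

```bash
python3 held.py; python3 - <<'E'
from h import *
s=get_state();go(s,433.5,79.1,100,172.2)
p,c=cloud("wrist");zt=s["eef_pos"][2]+.0135
P=p.reshape(-1,3);P=P[(P[:,2]>zt-.004)&(P[:,2]<zt+.003)];q=loc(P);q=q[(np.abs(q)<135).all(1)]
print([(x,q[abs(q[:,0]-x)<3][:,1].min().round(1),q[abs(q[:,0]-x)<3][:,1].max().round(1)) for x in (-90,-80,-70,-20,-10) if (abs(q[:,0]-x)<3).any()], "xmin foot",q[(q[:,1]<20)][:,0].min(),q[(q[:,1]<20)][:,0].max())
cv2.imwrite("pics/w9.png",c["color"][:,:,::-1])
E
```

```text
eef [0.4338 0.0788 0.0998] 172.27098718309594
held extents [[-96.7, -23.6], [-11.5, 71.8]] 16583
far edge [[-18.0, -9.5], [-10.0, -15.7], [-2.0, -19.6], [6.0, -14.1], [14.0, -15.8], [22.0, -23.4], [30.0, -41.9], [38.0, -47.9], [46.0, -64.9], [54.0, -63.1], [62.0, -44.7]]
at [433.8  78.8  99.8] yaw 172.27 -> spin 0.07 tx 0.4 ty 0.2 tz -0.2 world [-0.3  0.3]
[(-90, np.float64(26.0), np.float64(71.9)), (-80, np.float64(26.0), np.float64(72.0)), (-70, np.float64(26.0), np.float64(72.0)), (-20, np.float64(-24.2), np.float64(18.8)), (-10, np.float64(-23.9), np.float64(-16.9))] xmin foot -47.38997458977945 -8.062152500738357
```

View pics/w9.png

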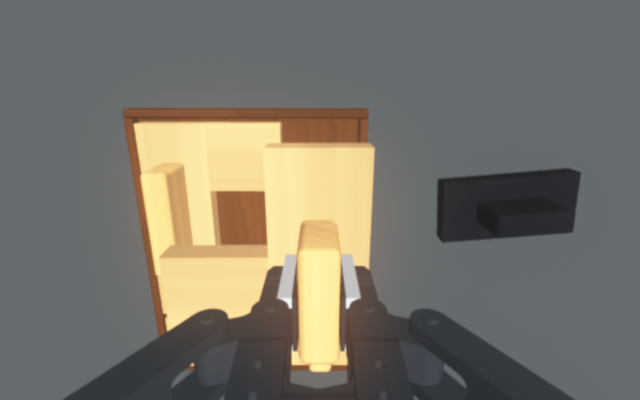

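The last short L sits over the remaining cells, parallel to them: arm at (265–372,145–), foot to the left at (165–270,250). Shifting 1 mm each way and lowering.

step_arm([
  {"gripper": 1,"x": 1.2,"y": 1,"z": 0,"spin": 0.07},
  {"gripper": 1,"x": 0,"y": 0,"z": 15,"spin": 0},
  {"gripper": 1,"x": 0,"y": 0,"z": 20,"spin": 0},
  {"gripper": 1,"x": 0,"y": 0,"z": 20,"spin": 0},
  {"gripper": 1,"x": 0,"y": 0,"z": 10,"spin": 0},
  {"gripper": 1,"x": 0,"y": 0,"z": 6,"spin": 0},
  {"gripper": 1,"x": 0,"y": 0,"z": 0,"spin": 0},
  {"gripper": 1,"x": 0,"y": 0,"z": 0,"spin": 0},
  {"gripper": 1,"x": 0,"y": 0,"z": 0,"spin": 0},
  {"gripper": 1,"x": 0,"y": 0,"z": 0,"spin": 0},
])

```text
time: 67.85
eef_pos: [0.4335, 0.08, 0.0296]
tcp_rot: [0.068, 0.998, 0.0, 0.001]
contact_force: [1.4, 0.0, -1.0]
opening: 0.183
finger_force: 39.2
```

step_arm([
  {"gripper": 1,"x": 0,"y": 0,"z": 4,"spin": 0},
  {"gripper": 1,"x": 0,"y": 0,"z": 4,"spin": 0},
  {"gripper": 1,"x": 0,"y": 0,"z": 4,"spin": 0},
  {"gripper": 1,"x": 0,"y": 0,"z": 4,"spin": 0},
  {"gripper": 1,"x": 0,"y": 0,"z": 3,"spin": 0},
  {"gripper": 1,"x": 0,"y": 0,"z": 1,"spin": 0},
  {"gripper": 1,"x": 0,"y": 0,"z": 0,"spin": 0},
  {"gripper": 1,"x": 0,"y": 0,"z": 0,"spin": 0},
  {"gripper": 1,"x": 0,"y": 0,"z": 0,"spin": 0},
  {"gripper": 1,"x": 0,"y": 0,"z": 0,"spin": 0},
])

```text
time: 68.85
eef_pos: [0.433, 0.08, 0.009]
tcp_rot: [0.068, 0.998, 0.0, 0.0]
contact_force: [-0.5, -0.9, -0.7]
opening: 0.178
finger_force: 39.2
```

step_arm([
  {"gripper": 0.3,"x": 0,"y": 0,"z": 0,"spin": 0},
  {"gripper": 0.3,"x": 0,"y": 0,"z": 0,"spin": 0},
  {"gripper": 0.3,"x": 0,"y": 0,"z": 0,"spin": 0},
  {"gripper": 0.3,"x": 0,"y": 0,"z": 0,"spin": 0},
  {"gripper": 0.3,"x": 0,"y": 0,"z": -10,"spin": 0},
  {"gripper": 0.3,"x": 0,"y": 0,"z": -25,"spin": 0},
  {"gripper": 0.3,"x": 0,"y": 0,"z": -35,"spin": 0},
  {"gripper": 0,"x": -10,"y": 0,"z": -40,"spin": 0},
  {"gripper": 0,"x": -15,"y": 0,"z": -40,"spin": 0},
  {"gripper": 0,"x": -15,"y": 0,"z": -40,"spin": 0},
])

```text
time: 69.85
eef_pos: [0.4725, 0.0746, 0.2014]
tcp_rot: [0.068, 0.998, 0.0, 0.001]
contact_force: [0.4, 0.7, -0.6]
opening: 0.501
finger_force: 0.0
```

```bash
python3 - <<'E'
from h import *
s=get_state();print(s["eef_pos"],s["qpos"])
p,c=cloud("wrist");cv2.imwrite("pics/w10.png",c["color"][:,:,::-1])
q=loc(p.reshape(-1,3));Z=p.reshape(-1,3)[:,2]*1000
for n,cs in dict(long=[(-75,-50),(-25,-50),(25,-50),(-75,0)],sB=[(25,0),(75,0),(75,-50)],bar=[(25,50),(75,50)],sA=[(-75,50),(-25,50),(-25,0)]).items():
    print(n,[tuple(np.percentile(Z[(abs(q-[a,b+17*sg])<[20,3]).all(1)],[10,50,90]).round(1)) if (abs(q-[a,b+17*sg])<[20,3]).all(1).sum()>20 else None for a,b in cs for sg in(-1,1)])
P=p.reshape(-1,3);d=np.hypot(*(P[:,:2]-[.37,-.338]).T)
p,c=cloud("top");P=p.reshape(-1,3);d=np.hypot(*(P[:,:2]-[.37,-.338]).T)
t=P[(d<.08)&(P[:,2]>.075)];print("knob",len(t),cv2.minAreaRect((t[:,:2]*1000).astype(np.float32)))
cv2.imwrite("pics/knob.png",cv2.resize(c["color"][235:305,425:495],(560,560),interpolation=cv2.INTER_CUBIC)[:,:,::-1])
E
```

```text
[0.4724854  0.07461783 0.20137151] [-5.59116058e-02 -1.47716385e-01  2.06031905e+00  1.95182944e-05
  1.22785571e+00 -1.49084016e+00]
long [(np.float64(19.8), np.float64(20.6), np.float64(21.5)), (np.float64(19.5), np.float64(20.4), np.float64(21.4)), (np.float64(19.6), np.float64(20.9), np.float64(21.6)), (np.float64(19.7), np.float64(20.5), np.float64(21.3)), (np.float64(19.6), np.float64(20.5), np.float64(21.4)), (np.float64(19.7), np.float64(20.5), np.float64(21.4)), (np.float64(19.6), np.float64(20.5), np.float64(21.6)), (np.float64(19.6), np.float64(20.6), np.float64(21.6))]
sB [(np.float64(19.6), np.float64(20.5), np.float64(21.4)), (np.float64(19.7), np.float64(20.7), np.float64(21.5)), (np.float64(19.5), np.float64(20.6), np.float64(21.5)), (np.float64(19.9), np.float64(20.6), np.float64(21.4)), (np.float64(19.6), np.float64(20.4), np.float64(21.4)), (np.float64(19.6), np.float64(20.6), np.float64(21.4))]
bar [(np.float64(19.8), np.float64(20.6), np.float64(21.5)), (np.float64(19.7), np.float64(20.7), np.float64(21.7)), (np.float64(19.7), np.float64(20.7), np.float64(21.6)), (np.float64(19.8), np.float64(20.7), np.float64(21.5))]
sA [(np.float64(19.6), np.float64(20.5), np.float64(21.5)), (np.float64(19.8), np.float64(20.6), np.float64(21.6)), (np.float64(20.9), np.float64(294.3), np.float64(301.2)), (np.float64(20.9), np.float64(294.5), np.float64(301.3)), (np.float64(19.4), np.float64(20.5), np.float64(21.5)), (np.float64(20.6), np.float64(250.3), np.float64(273.8))]
knob 108 ((369.9821472167969, -337.6640319824219), (46.550926208496094, 15.292522430419922), 19.311847686767578)
```

View pics/knob.png

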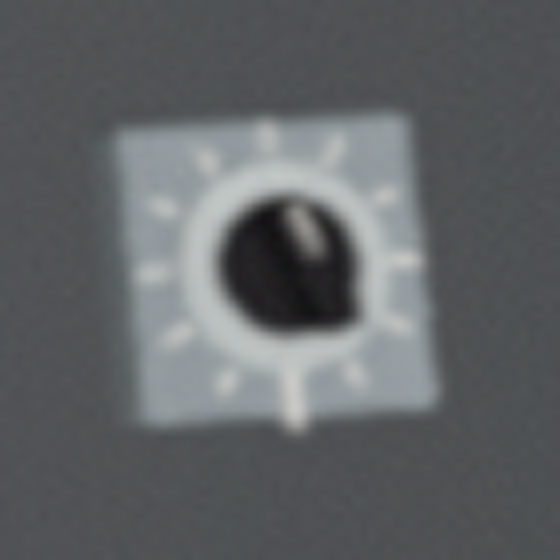

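All the plates now read 20.5 mm high, which is floor plus plate, so all four lie flat on the tray floor. In the crop the knob's pointer mark is at (305,230), away from the robot, and the long zero tick is at (293,400). The bar axis is about 22° in the world, so the counterclockwise turn needed is about 159°.

step_arm([
  {"gripper": 0,"x": 0,"y": 0,"z": 0,"spin": 7.5},
  {"gripper": 0,"x": 0,"y": 0,"z": 0,"spin": 7.5},
  {"gripper": 0,"x": 0,"y": 0,"z": 0,"spin": 7.5},
  {"gripper": 0,"x": 0,"y": 0,"z": 0,"spin": 7.5},
  {"gripper": 0,"x": 0,"y": 0,"z": 0,"spin": 7.5},
  {"gripper": 0,"x": 0,"y": 0,"z": 0,"spin": 7.5},
  {"gripper": 0,"x": 0,"y": 0,"z": 0,"spin": 7.5},
  {"gripper": 0,"x": 0,"y": 0,"z": 0,"spin": 7.5},
  {"gripper": 0,"x": 0,"y": 0,"z": 0,"spin": 7.5},
  {"gripper": 0,"x": 0,"y": 0,"z": 0,"spin": 7.5},
], force=40)

```text
time: 70.95
eef_pos: [0.4719, 0.0747, 0.1987]
tcp_rot: [0.663, 0.748, -0.0, -0.0]
contact_force: [-0.1, -0.2, -0.6]
opening: 0.501
finger_force: 0.0
```

step_arm([
  {"gripper": 0,"x": 0,"y": 0,"z": 0,"spin": 7.5},
  {"gripper": 0,"x": 0,"y": 0,"z": 0,"spin": 7.5},
  {"gripper": 0,"x": 0,"y": 0,"z": 0,"spin": 7.5},
  {"gripper": 0,"x": 0,"y": 0,"z": 0,"spin": 7.5},
  {"gripper": 0,"x": 0,"y": 0,"z": 0,"spin": 7.5},
  {"gripper": 0,"x": 0,"y": 0,"z": 0,"spin": 7.5},
  {"gripper": 0,"x": 0,"y": 0,"z": 0,"spin": 7.5},
  {"gripper": 0,"x": 0,"y": 0,"z": 0,"spin": 7.5},
  {"gripper": 0,"x": 0,"y": 0,"z": 0,"spin": 7.5},
  {"gripper": 0,"x": 0,"y": 0,"z": 0,"spin": 7.5},
])

```text
time: 71.95
eef_pos: [0.4719, 0.0746, 0.1987]
tcp_rot: [0.982, 0.19, -0.0, -0.0]
contact_force: [0.3, -0.2, 0.0]
opening: 0.497
finger_force: 0.0
```

step_arm([
  {"gripper": 0,"x": -10,"y": 15,"z": 0,"spin": 0},
  {"gripper": 0,"x": -20,"y": 28,"z": 0,"spin": 0},
  {"gripper": 0,"x": -24,"y": 34,"z": 0,"spin": 0},
  {"gripper": 0,"x": -24,"y": 34,"z": 0,"spin": 0},
  {"gripper": 0,"x": -24,"y": 34,"z": 0,"spin": 0},
  {"gripper": 0,"x": -24,"y": 34,"z": 0,"spin": 0},
  {"gripper": 0,"x": -24,"y": 34,"z": 0,"spin": 0},
  {"gripper": 0,"x": -24,"y": 34,"z": 0,"spin": 0},
  {"gripper": 0,"x": -24,"y": 34,"z": 0,"spin": 0},
  {"gripper": 0,"x": -24,"y": 34,"z": 0,"spin": 0},
])

```text
time: 72.95
eef_pos: [0.3849, -0.3022, 0.1989]
tcp_rot: [0.981, 0.192, 0.0, -0.0]
contact_force: [1.1, 0.0, -0.8]
opening: 0.497
finger_force: 0.0
```

step_arm([
  {"gripper": 0,"x": -16,"y": 20,"z": 0,"spin": 0},
  {"gripper": 0,"x": -8,"y": 8,"z": 0,"spin": 0},
  {"gripper": 0,"x": -2,"y": 2,"z": 0,"spin": 0},
  {"gripper": 0,"x": 0,"y": 0,"z": 0,"spin": 0},
  {"gripper": 0,"x": 0,"y": 0,"z": 0,"spin": 0},
  {"gripper": 0,"x": 0,"y": 0,"z": 0,"spin": 0},
  {"gripper": 0,"x": 0,"y": 0,"z": 0,"spin": 0},
  {"gripper": 0,"x": 0,"y": 0,"z": 0,"spin": 0},
  {"gripper": 0,"x": 0,"y": 0,"z": 0,"spin": 0},
  {"gripper": 0,"x": 0,"y": 0,"z": 0,"spin": 0},
])

```text
time: 73.95
eef_pos: [0.3733, -0.3385, 0.1989]
tcp_rot: [0.981, 0.193, 0.0, 0.0]
contact_force: [0.1, 0.4, 0.1]
opening: 0.499
finger_force: 0.0
```

```bash
cat > knob.py <<'E'
from h import *
s=get_state();p,c=cloud("wrist");cv2.imwrite("pics/w11.png",c["color"][:,:,::-1])
P=p.reshape(-1,3);d=np.hypot(*(P[:,:2]-[.371,-.338]).T)
t=P[(d<.06)&(P[:,2]>.079)&(P[:,2]<.09)]
(x,y),(w,h),a=cv2.minAreaRect((t[:,:2]*1000).astype(np.float32))
if w<h:a+=90
a=(a+90)%180-90
print(len(t),np.median(t[:,2]),x,y,w,h,a);go(s,x,y,36,a);print(s["qpos"][5])
E
python3 knob.py
```

```text
917 0.08426236158748417 372.30950927734375 -338.1092834472656 45.10999298095703 13.202178955078125 21.97698402404785
at [ 373.3 -338.5  198.9] yaw 22.22 -> spin 0.24 tx -0.8 ty -0.7 tz 162.9 world [-1.   0.4]
0.24490318920072646
```

View pics/w11.png

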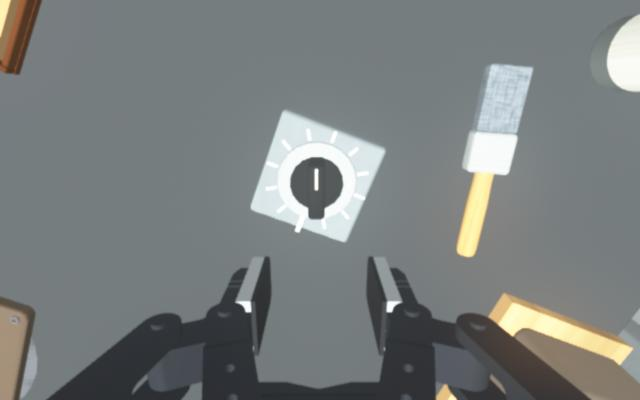

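The knob bar runs vertically in view at (317,190) with its pointer mark at the upper end, and the zero tick is at (299,224). Descend, grip and turn counterclockwise (negative spin).

step_arm([
  {"gripper": 0,"x": -0.8,"y": -0.7,"z": 8,"spin": 0.2},
  {"gripper": 0,"x": 0,"y": 0,"z": 25,"spin": 0},
  {"gripper": 0,"x": 0,"y": 0,"z": 30,"spin": 0},
  {"gripper": 0,"x": 0,"y": 0,"z": 30,"spin": 0},
  {"gripper": 0,"x": 0,"y": 0,"z": 30,"spin": 0},
  {"gripper": 0,"x": 0,"y": 0,"z": 20,"spin": 0},
  {"gripper": 0,"x": 0,"y": 0,"z": 12,"spin": 0},
  {"gripper": 0,"x": 0,"y": 0,"z": 6,"spin": 0},
  {"gripper": 0,"x": 0,"y": 0,"z": 2,"spin": 0},
  {"gripper": 0,"x": 0,"y": 0,"z": 0,"spin": 0},
])

```text
time: 75.0
eef_pos: [0.3726, -0.3388, 0.0365]
tcp_rot: [0.982, 0.191, 0.0, 0.001]
contact_force: [-0.7, 0.1, 0.2]
opening: 0.499
finger_force: 0.0
```

step_arm([
  {"gripper": 1,"x": 0,"y": 0,"z": 0,"spin": 0},
  {"gripper": 1,"x": 0,"y": 0,"z": 0,"spin": 0},
  {"gripper": 1,"x": 0,"y": 0,"z": 0,"spin": 0},
  {"gripper": 1,"x": 0,"y": 0,"z": 0,"spin": 0},
  {"gripper": 1,"x": 0,"y": 0,"z": 0,"spin": 0},
  {"gripper": 1,"x": 0,"y": 0,"z": 0,"spin": 0},
  {"gripper": 1,"x": 0,"y": 0,"z": 0,"spin": 0},
  {"gripper": 1,"x": 0,"y": 0,"z": 0,"spin": -4},
  {"gripper": 1,"x": 0,"y": 0,"z": 0,"spin": -7},
  {"gripper": 1,"x": 0,"y": 0,"z": 0,"spin": -7},
])

```text
time: 76.0
eef_pos: [0.3719, -0.3365, 0.0378]
tcp_rot: [0.939, 0.344, -0.0, -0.003]
contact_force: [-4.6, 9.3, 13.1]
opening: 0.158
finger_force: 44.2
```

step_arm([
  {"gripper": 1,"x": 0,"y": 0,"z": 0,"spin": -7},
  {"gripper": 1,"x": 0,"y": 0,"z": 0,"spin": -7},
  {"gripper": 1,"x": 0,"y": 0,"z": 0,"spin": -7},
  {"gripper": 1,"x": 0,"y": 0,"z": 0,"spin": -7},
  {"gripper": 1,"x": 0,"y": 0,"z": 0,"spin": -7},
  {"gripper": 1,"x": 0,"y": 0,"z": 0,"spin": -7},
  {"gripper": 1,"x": 0,"y": 0,"z": 0,"spin": -7},
  {"gripper": 1,"x": 0,"y": 0,"z": 0,"spin": -7},
  {"gripper": 1,"x": 0,"y": 0,"z": 0,"spin": -7},
  {"gripper": 1,"x": 0,"y": 0,"z": 0,"spin": -7},
])

```text
time: 77.0
eef_pos: [0.3706, -0.3361, 0.0378]
tcp_rot: [0.571, 0.821, 0.001, -0.004]
contact_force: [-9.8, 9.9, 16.5]
opening: 0.159
finger_force: 44.9
```

```bash
python3 - <<'E'
from h import *
s=get_state();print(s["eef_pos"],yaw(s),s["opening"],s["contact_force"],s["wrist_torque"],s["qpos"][5])
E
```

```text
[ 0.3706113  -0.33612952  0.03783087] 110.3440523810338 0.1592379659399218 [-9.80267066  9.92459638 16.52775549] [ 1.44483715  1.40975465 -0.0223224 ] -1.2935812649986853
```

step_arm([
  {"gripper": 1,"x": 1.5,"y": -0.5,"z": -1.5,"spin": 0},
  {"gripper": 1,"x": 0,"y": 0,"z": 0,"spin": -7},
  {"gripper": 1,"x": 0,"y": 0,"z": 0,"spin": -7},
  {"gripper": 1,"x": 0,"y": 0,"z": 0,"spin": -7},
  {"gripper": 1,"x": 0,"y": 0,"z": 0,"spin": -7},
  {"gripper": 1,"x": 0,"y": 0,"z": 0,"spin": -7},
  {"gripper": 1,"x": 0,"y": 0,"z": 0,"spin": -7},
  {"gripper": 1,"x": 0,"y": 0,"z": 0,"spin": -7},
  {"gripper": 1,"x": 0,"y": 0,"z": 0,"spin": -7},
  {"gripper": 1,"x": 0,"y": 0,"z": 0,"spin": -7},
])

```text
time: 78.0
eef_pos: [0.3699, -0.3371, 0.0379]
tcp_rot: [0.058, 0.998, -0.0, -0.002]
contact_force: [-7.0, 0.4, 2.8]
opening: 0.161
finger_force: 42.6
```

```bash
cat > st.py <<'E'
from h import *
s=get_state();print(s["eef_pos"],yaw(s),s["opening"],s["contact_force"],s["wrist_torque"],s["qpos"][5])
E
python3 st.py
```

```text
[ 0.36986    -0.33708072  0.03792068] 173.33844145761182 0.16120019826123747 [-7.00881442  0.38059667  2.82313675] [-0.00622436  0.94207194 -0.01540115] -2.393073911712635
```

step_arm([
  {"gripper": 1,"x": 0,"y": 0,"z": 0,"spin": -2},
  {"gripper": 1,"x": 0,"y": 0,"z": 0,"spin": -2},
  {"gripper": 1,"x": 0,"y": 0,"z": 0,"spin": -2},
  {"gripper": 1,"x": 0,"y": 0,"z": 0,"spin": -2},
  {"gripper": 1,"x": 0,"y": 0,"z": 0,"spin": -1},
  {"gripper": 1,"x": 0,"y": 0,"z": 0,"spin": -1},
  {"gripper": 1,"x": 0,"y": 0,"z": 0,"spin": -1},
  {"gripper": 1,"x": 0,"y": 0,"z": 0,"spin": 0},
  {"gripper": 1,"x": 0,"y": 0,"z": 0,"spin": 0},
  {"gripper": 1,"x": 0,"y": 0,"z": 0,"spin": 0},
])

```text
time: 79.0
eef_pos: [0.3699, -0.3372, 0.0379]
tcp_rot: [-0.032, 0.999, 0.001, -0.001]
contact_force: [-6.3, 0.0, 2.6]
opening: 0.156
finger_force: 53.3
```

```bash
python3 st.py
```

```text
[ 0.36989443 -0.33719674  0.03794479] -176.36228161308466 0.1562881300241443 [-6.3030377   0.01123468  2.60764344] [-0.10155782  1.11282446 -1.24870459] -2.5751066659255746
```

step_arm([
  {"gripper": 1,"x": 0,"y": 0,"z": 0,"spin": -1},
  {"gripper": 1,"x": 0,"y": 0,"z": 0,"spin": 0},
  {"gripper": 1,"x": 0,"y": 0,"z": 0,"spin": 0},
  {"gripper": 1,"x": 0,"y": 0,"z": 0,"spin": 0},
  {"gripper": 1,"x": 0,"y": 0,"z": 0,"spin": 0},
  {"gripper": 1,"x": 0,"y": 0,"z": 0,"spin": 0},
  {"gripper": 1,"x": 0,"y": 0,"z": 0,"spin": 0},
  {"gripper": 1,"x": 0,"y": 0,"z": 0,"spin": 0},
  {"gripper": 1,"x": 0,"y": 0,"z": 0,"spin": 0},
  {"gripper": 1,"x": 0,"y": 0,"z": 0,"spin": 0},
])

```text
time: 80.0
eef_pos: [0.3699, -0.3372, 0.038]
tcp_rot: [-0.039, 0.999, 0.001, -0.001]
contact_force: [-7.2, -1.3, 3.2]
opening: 0.156
finger_force: 62.1
```

```bash
python3 st.py
```

```text
[ 0.3699062  -0.33720318  0.03796674] -175.4863352239075 0.1559067046991255 [-7.16848235 -1.30742348  3.19645143] [-0.0946397   1.1694949  -1.61172919] -2.5911029273384716
```

step_arm([
  {"gripper": 0,"x": 0,"y": 0,"z": 0,"spin": 0},
  {"gripper": 0,"x": 0,"y": 0,"z": 0,"spin": 0},
  {"gripper": 0,"x": 0,"y": 0,"z": 0,"spin": 0},
  {"gripper": 0,"x": 0,"y": 0,"z": 0,"spin": 0},
  {"gripper": 0,"x": 0,"y": 0,"z": -10,"spin": 0},
  {"gripper": 0,"x": 0,"y": 0,"z": -30,"spin": 0},
  {"gripper": 0,"x": 0,"y": 0,"z": -40,"spin": 0},
  {"gripper": 0,"x": 0,"y": 0,"z": -40,"spin": 0},
  {"gripper": 0,"x": 0,"y": 0,"z": -40,"spin": 0},
  {"gripper": 0,"x": 0,"y": 0,"z": -10,"spin": 0},
])

```text
time: 81.0
eef_pos: [0.3731, -0.3392, 0.2141]
tcp_rot: [-0.044, 0.999, -0.005, 0.003]
contact_force: [0.7, -0.9, 0.6]
opening: 0.499
finger_force: 0.0
```

```bash
python3 knob.py; python3 - <<'E'
from h import *
p,c=cloud("top");c2=read_camera("scene")
cups(p,.196,[(.368,.335)],.045)
P=p.reshape(-1,3)
for xy,h in(((.723,.288),.05),((.725,-.297),.1)):
    d=np.hypot(*(P[:,:2]-xy).T); t=P[(d<.06)&(P[:,2]>h-.008)&(P[:,2]<h+.03)]
    print(cv2.minEnclosingCircle((t[:,:2]*1000).astype(np.float32)))
w=cv2.imread("pics/w11.png")[60:260,220:420]
im=np.hstack([cv2.resize(c["color"][180:300,180:360][:,:,::-1],(450,300)),cv2.resize(w,(300,300))])
cv2.imwrite("pics/fin.png",im)
E
```

```text
859 0.08429970417196125 371.57611083984375 -337.82489013671875 45.395240783691406 14.000170707702637 1.4023706912994385
at [ 373.1 -339.2  214.1] yaw -174.96 -> spin -176.36 tx -1.5 ty -1.4 tz 178.1 world [-1.5  1.4]
-2.5979866536642735
162 (array([367.9, 335.1]), 32.890838623046875, np.float64(0.19200055682459216), np.float64(0.20179016201543698))
((723.1111450195312, 287.4456787109375), 41.78186798095703)
((724.9364013671875, -297.1971740722656), 30.877809524536133)
```

View pics/fin.png

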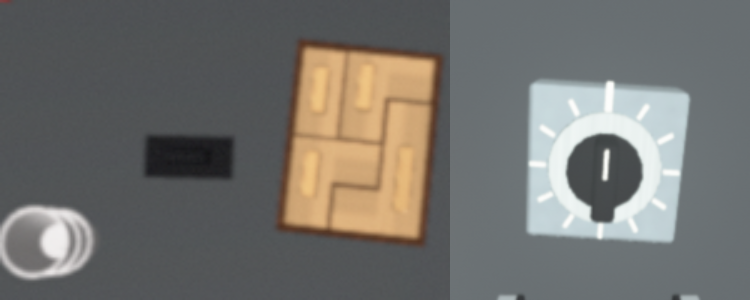

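The final view shows all four templates filling the tray, ribs up, with the tumbler stack upright at (45,240). The knob pointer lines up with the zero tick at (610,95). The bowl and jar have not moved, so I'm handing the job in.

```bash
python3 -c "
from h import *
print(sign_off())"
```

```text
the job is handed in; nothing more can be done
None
```

I handed the job in at about 81 s: both tumblers nested loosely in the base one, all four templates flat in the tray with ribs up, knob turned back to its zero stop, and bowl and jar unmoved. The first two grasps of a tumbler went wrong, but it stayed in the tray and was regripped.

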